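Stack one empty stack-nest tote on the loaded one, nest the other in it

TASK

Clear the bench by making one column of the three stack-nest totes where the dark grey tote with the sample tubes stands: set one empty tote on the grey one the stacking way round (orange clips at opposite ends), so that it rides above the tubes, then put the other empty tote into that one the nesting way round (orange clips at the same end). Press each one down firmly onto its stops as you seat it, with 15 to 20 N (less may leave it hung in the snug fit, over 25 N cracks the plastic), then let go; nothing may press on the tubes, the grey tote stays where it is, and the flasks, bottles, tip box and tape are left alone.

Things in the scene. Friction and masses are not known exactly. Their poses are not given: they have to be found in the camera images.
- tote_loaded: Dark grey tote holding three tubes, loose on the bench, 0.30 kg. All three totes are one mould: drafted plastic tub 168 mm long (x), 67 wide (y), 62 high. Origin: centre of the underside (feet), z up, +x to the end with the orange clip on its rim. Rim band upright, 10 mm tall, 67 mm across the long sides: grip there at mid-length, tips at most 20 mm below the rim top. Walls 2.5 mm.
- tote_blue: Empty blue tote of the same mould, about 0.18 kg. Floor 8 mm above the feet. Two feet under the clip end, 16 mm either side of the middle, one under the other end; each about 7.5 mm square (the single one 15 wide), 8 mm tall. Inside, 52 mm up, three ledges (one mid clip end, two in the far corners) with saddles: a tote turned half round stacks on them, origin 52 mm above, centred.
- tote_white: Empty white tote of the same mould, about 0.18 kg. Set in the same way round as the tote below, feet pass beside the ledges and it nests: origin 24 mm above, centred. Walls and saddles lead in from about 2.5 mm off. The last 2 to 3 mm are snug at both ends: its weight alone leaves it proud or hung on one end; a push of 3 to 10 N moves it home onto hard stops.
- tote_loaded_clip (a point): Top of the grey tote's rim at the end with the orange clip (44 mm long bar): 82 mm from its centre along +x, 62 mm up.
- tote_blue_clip (a point): Top of the blue tote's rim at its orange clip: 82 mm from its centre along +x, 62 mm up. Totes slide easily on one another (friction about 0.3), less so on the bench (0.6).
- tote_white_clip (a point): Top of the white tote's rim at its orange clip: 82 mm from its centre along +x, 62 mm up.
- tube_0: Capped sample tube, 19 mm thick, 120 mm long, lying in the grey tote on its floor. Origin: middle of its underside.
- tube_1: Capped sample tube, 19 mm thick, 120 mm long, lying in the grey tote on its floor. Origin: middle of its underside.
- tube_2: Capped sample tube, 19 mm thick, 120 mm long, lying in the grey tote on top of the other two. Origin: middle of its underside.
- flask_4: Conical 100 ml glass flask with a pale plug, 63 mm wide, 138 mm tall, standing at the right rear. Origin: centre of its underside. Leave alone.
- bottle_100_0: Small clear bottle with a blue screw cap, 57 mm wide, 104 mm tall, standing at the back. Origin: centre of its underside. Leave alone.
- tip_box: Red pipette-tip box with a clear lid, 86 x 121 x 67 mm, standing at the back right. Origin: centre of its underside. Leave alone.
- tape: Roll of tan tape lying flat, 104 mm across, 25 mm high, on the right. Origin: centre of its underside. Leave alone.

How it is judged:
On the way, in this order (a step that is already met when the one before it is completed fails the run):
1. an empty tote sits home on the grey tote the stacking way and is pressed down on it (18 N of contact force with the squeeze of the snug fit, a push of 11 to 14 N) (((z of tote_blue in the frame of tote_loaded between 0.0505 and 0.0535 m and horizontal distance between tote_blue and tote_loaded below 0.004 m and x of tote_blue_clip in the frame of tote_loaded below -0.07 m and angle between the z axis of tote_blue and the z axis of tote_loaded, either way round below 0.05 rad and contact force between tote_blue and tote_loaded above 18 N) or (z of tote_white in the frame of tote_loaded between 0.0505 and 0.0535 m and horizontal distance between tote_white and tote_loaded below 0.004 m and x of tote_white_clip in the frame of tote_loaded below -0.07 m and angle between the z axis of tote_white and the z axis of tote_loaded, either way round below 0.05 rad and contact force between tote_white and tote_loaded above 18 N))), for 0.15 s.
2. the other empty tote sits home in the stacked one the nesting way and is pressed down in it (17 N of contact force with the squeeze of the snug fit, a push of 11 to 14 N) (((z of tote_blue in the frame of tote_loaded between 0.0505 and 0.0535 m and horizontal distance between tote_blue and tote_loaded below 0.004 m and x of tote_blue_clip in the frame of tote_loaded below -0.07 m and angle between the z axis of tote_blue and the z axis of tote_loaded, either way round below 0.05 rad and z of tote_white in the frame of tote_blue between 0.0225 and 0.0255 m and horizontal distance between tote_white and tote_blue below 0.004 m and x of tote_white_clip in the frame of tote_blue above 0.07 m and angle between the z axis of tote_white and the z axis of tote_blue, either way round below 0.05 rad and contact force between tote_white and tote_blue above 17 N) or (z of tote_white in the frame of tote_loaded between 0.0505 and 0.0535 m and horizontal distance between tote_white and tote_loaded below 0.004 m and x of tote_white_clip in the frame of tote_loaded below -0.07 m and angle between the z axis of tote_white and the z axis of tote_loaded, either way round below 0.05 rad and z of tote_blue in the frame of tote_white between 0.0225 and 0.0255 m and horizontal distance between tote_blue and tote_white below 0.004 m and x of tote_blue_clip in the frame of tote_white above 0.07 m and angle between the z axis of tote_blue and the z axis of tote_white, either way round below 0.05 rad and contact force between tote_blue and tote_white above 17 N))), for 0.15 s.
At the end, for the whole second after the job is handed in: One empty tote home on the grey one (origin 52 mm above its origin, clips opposite), the other home in that (24 mm above, clips same end): heights within 1.5 mm, centred within 4 mm, level within 0.05 rad, at rest; grey tote upright, its three tubes lying in it (((z of tote_blue in the frame of tote_loaded between 0.0505 and 0.0535 m and horizontal distance between tote_blue and tote_loaded below 0.004 m and x of tote_blue_clip in the frame of tote_loaded below -0.07 m and angle between the z axis of tote_blue and the z axis of tote_loaded, either way round below 0.05 rad and z of tote_white in the frame of tote_blue between 0.0225 and 0.0255 m and horizontal distance between tote_white and tote_blue below 0.004 m and x of tote_white_clip in the frame of tote_blue above 0.07 m and angle between the z axis of tote_white and the z axis of tote_blue, either way round below 0.05 rad) or (z of tote_white in the frame of tote_loaded between 0.0505 and 0.0535 m and horizontal distance between tote_white and tote_loaded below 0.004 m and x of tote_white_clip in the frame of tote_loaded below -0.07 m and angle between the z axis of tote_white and the z axis of tote_loaded, either way round below 0.05 rad and z of tote_blue in the frame of tote_white between 0.0225 and 0.0255 m and horizontal distance between tote_blue and tote_white below 0.004 m and x of tote_blue_clip in the frame of tote_white above 0.07 m and angle between the z axis of tote_blue and the z axis of tote_white, either way round below 0.05 rad)) and linear speed of each of tote_loaded, tote_blue, tote_white below 0.02 m/s and angle between tote_loaded's own z axis and vertical below 0.05 rad and z of tube_0 in the frame of tote_loaded between 0 and 0.035 m and z of tube_1 in the frame of tote_loaded between 0 and 0.035 m and z of tube_2 in the frame of tote_loaded between 0 and 0.035 m and horizontal distance between each of tube_0, tube_1, tube_2 and tote_loaded below 0.04 m); the robot touches nothing.
It fails at once if two totes are pressed together with more than 40 N of contact force, the squeeze of the snug fit included (a push of about 27 N) (contact force between any of tote_blue, tote_white and tote_loaded above 40 N or contact force between tote_blue and tote_white above 40 N).
It fails at once if an empty tote or the gripper touches a sample tube (contact force between any of tote_blue, tote_white, the arm, the fingers and tube_0 above 0.5 N or contact force between any of tote_blue, tote_white, the arm, the fingers and tube_1 above 0.5 N or contact force between any of tote_blue, tote_white, the arm, the fingers and tube_2 above 0.5 N).
It fails at once if the grey tote is shoved more than 30 mm from where it stood (distance of tote_loaded from where it was at the start of the episode above 0.03 m).
It fails at once if the flask, bottle, tip box or tape is moved more than 20 mm (distance of any of flask_4, bottle_100_0, tip_box, tape from where it was at the start of the episode above 0.02 m).
It also fails if it takes over 64 s, if anything falls off the work surface, if the arm or the gripper's body presses on something with over 40 N, if the wrist force passes 120 N, or if a joint passes its speed limit or range.

ROBOT

A 7-joint arm with a two-finger parallel gripper is mounted at the origin on a cart in front of the work surface, level with it; the furniture and walls round the work are solid. World frame = base frame: x ahead of the robot, y to its left, z up, the work surface at z = 0. Lengths are in m, angles in rad, forces in N, time in s.
With the tool pointing down it reaches from about 0.35 to 0.9 m from the base axis. Payload 8.1 kg.
Tool frame: the origin (TCP) lies between the finger pads; the fingertips stand 19 mm ahead of it and the grasp point (between the pads) is the TCP; y points along the fingers, x is the direction in which the jaws open and shut, and the axes are right-handed (so a half turn about y gives the same grasp; the last joint's range is limited). The gripper opens to 92 mm and grips with 3 to 60 N. Pads are 19 mm wide; open, the fingers measure 130 mm over their backs; the gripper's body (75 mm by 190 mm) begins 47 mm behind the grasp point.
Start: joints at [1.235, 0.434, 0.025, 1.573, -0.012, 1.134, -0.075], TCP at [0.144, -0.608, 0.246] pointing down, gripper open.
Joint ranges: [-2.62, 2.62], [-0.44, 2.09], [-1.27, 1.32], [0.08, 2.57], [-1.32, 4.46], [0.12, 2], [-2.74, 2.74]. Speed limits (rad/s): [2.22, 2.22, 3.01, 3.01, 3.14, 3.14, 3.14].

INTERFACE

Orientations are given as a rotation vector (axis times angle).
In Python, from cell import arm gives the robot as it stands.
- The arm moves only by the tool move_arm, never from a script. Its argument "series" is a list of rows, each an object of numbers: "x", "y", "z": the shift along the tool's x, y, z in cm; "rx", "ry", "rz": the turn, a rotation vector about the tool's x, y, z in rad. In form: [{"x": .., "y": .., "z": .., "rx": .., "ry": .., "rz": ..}, ...]. A call has 1 to 12 rows; each row shifts and turns the pose as measured when the row begins, along the tool's axes as they then stand; what a row does not reach is not made up. A row lasts 1/8 s, in which the tool goes at most 62.5 mm and 10.7 degrees, less where a joint would pass 70% of its speed; a pose out of reach is approached as far as the arm can. A call is refused whole if a number of a shift passes 6.25 or a number of a turn 0.188, either way. A call with a gripper value outside its range is refused whole. "jaw" is the finger opening in cm, from 0 to 9.18, set as the call begins (left out, the last holds). The fingers move at their own pace and stop on an object; "newtons" is the grip in N (left out, the last holds). Time passes only in rows, so rows that do not move let the fingers close. It gives the time, the measured TCP pose, the force and the opening at its end, in the units of the state.
- arm.observe(): the state, without advancing time (a new reading comes with each control period).
- arm.get_image(name): name is "side" or "top" or "wrist"; returns the picture (384x512x3 uint8, blue, green, red); there is no depth.
- arm.camera_params(name): a dict with "K" (3x3 intrinsics, pixels), "R" (3x3) and "t" (3): a world point X has camera coordinates R X + t; the wrist camera has in their place "tool_from_camera" (4x4, takes a point from camera to tool coordinates, whose origin is the TCP and whose axes are the tool frame's). Camera axes: x right, y down, z forward; pixel columns grow to the right and rows downward; lengths in m; the calibration is good to about 2 mm. A picture is of the moment at which its call begins: read the wrist's pose just before it. camera_params takes no time and is no camera call.
- arm.sign_off(): hands the job in, once; it reports no verdict.
The state is a dict: "clock": time; "joints": joint angles; "dq": joint speeds; "joint_efforts": joint torques, N m; "position": TCP position; "ee_rot": TCP orientation; "force": force on the tool from outside, world axes, zero at the start; "ft_torque": the same for the moment, N m; "width": opening from 0.0 (shut) to 1.0 (fully open).
Only numpy, scipy, OpenCV 4.12 (cv2) and the standard library are available. Lean on these libraries where they do the work, as an engineer would, in place of code of your own. Each camera call takes 0.05 s, during which the arm holds its last target.

## Working session

There is one attempt and no reset: what is moved stays moved. The work goes in short steps, Python scripts to look and compute and a tool call to move; the robot and the scene stay as the last step left them, time stands still between calls to the robot, and variables do not carry over. Pictures are saved under pics/ and viewed, and the job is handed in when it is done.

Besides the shell and the picture viewer there is one more tool, called after "Call:" as name(argument=value, ...), one argument or row to a line, values as JSON. move_arm: Moves the arm, as the interface text tells. Its arguments: {"type":"object","properties":{"series":{"type":"array","items":{"type":"object","properties":{"x":{"type":"number"},"y":{"type":"number"},"z":{"type":"number"},"rx":{"type":"number"},"ry":{"type":"number"},"rz":{"type":"number"}}}},"jaw":{"type":"number"},"newtons":{"type":"number"}},"required":["series"]}

```bash
mkdir -p pics; ls
python3 - <<'E'
from cell import arm
import cv2,json
print(arm.observe())
for n in("side","top"):
    cv2.imwrite(f"pics/{n}0.png",arm.get_image(n)); print(n,arm.camera_params(n))
print(arm.camera_params("wrist"))
E
```

```text
pics
{'clock': 0.0, 'joints': array([ 1.23539039,  0.43519222,  0.02497282,  1.57413948, -0.0115724 ,
        1.13400421, -0.07510742]), 'dq': array([ 0.00018879,  0.00100943, -0.00128047, -0.00025783,  0.00012485,
       -0.00020101, -0.00197964]), 'joint_efforts': array([-2.12472449e-03, -6.67835641e+01,  9.83905457e-01, -3.14461577e+01,
       -6.07475289e-02,  4.27876669e-02,  2.04491589e-04]), 'position': array([ 0.1440124 , -0.60766193,  0.24494769]), 'ee_rot': array([-1.309461  ,  1.03704871, -1.03479063]), 'force': array([ 0.45885489, -0.86576932,  0.19097672]), 'ft_torque': array([-0.08199452,  0.09175122,  0.03826377]), 'width': 1.001446221132503}
side {'K': array([[467.26340199,   0.        , 256.20649125],
       [  0.        , 467.26340199, 187.03689426],
       [  0.        ,   0.        ,   1.        ]]), 'R': array([[ 0.9999499 ,  0.00866694,  0.00500755],
       [ 0.00788257, -0.37351278, -0.92759154],
       [-0.00616899,  0.92758455, -0.37356238]]), 't': array([-0.57219405,  0.03181158,  1.72102127])}
top {'K': array([[392.85762764,   0.        , 257.62325853],
       [  0.        , 392.85762764, 195.98501254],
       [  0.        ,   0.        ,   1.        ]]), 'R': array([[ 0.01858584, -0.99959114,  0.02172828],
       [-0.98247988, -0.02228973, -0.18503096],
       [ 0.18543963, -0.01790864, -0.98249246]]), 't': array([-0.09593974,  0.57925598,  1.19886591])}
{'K': array([[331.64377397,   0.        , 261.83453891],
       [  0.        , 331.64377397, 195.28672919],
       [  0.        ,   0.        ,   1.        ]]), 'tool_from_camera': array([[ 9.99999251e-01, -2.01098525e-04, -1.20688962e-03,
         1.98543826e-04],
       [ 1.09837644e-03, -2.87044111e-01,  9.57916735e-01,
        -1.39497290e-01],
       [-5.39066201e-04, -9.57917344e-01, -2.87043675e-01,
         7.80668895e-02],
       [ 0.00000000e+00,  0.00000000e+00,  0.00000000e+00,
         1.00000000e+00]])}
```

View pics/top0.png

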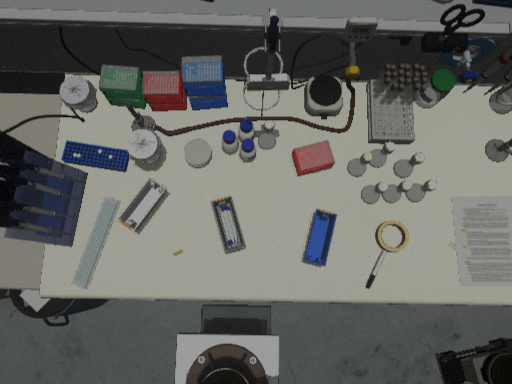

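View pics/side0.png

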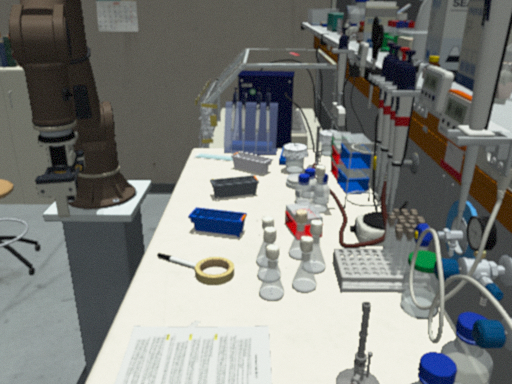

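Run:
```python
from scipy.spatial.transform import Rotation as R
import numpy as np
print(R.from_rotvec([-1.309461  ,  1.03704871, -1.03479063]).as_matrix().round(3))
import cv2
im=cv2.imread('pics/top0.png')
cv2.imwrite('pics/top0c.png',cv2.resize(im[100:384,60:420],None,fx=2.1,fy=2.1,interpolation=cv2.INTER_CUBIC))
```

```text
[[ 0.231 -0.001  0.973]
 [-0.973  0.002  0.231]
 [-0.002 -1.    -0.   ]]
```

View pics/top0c.png

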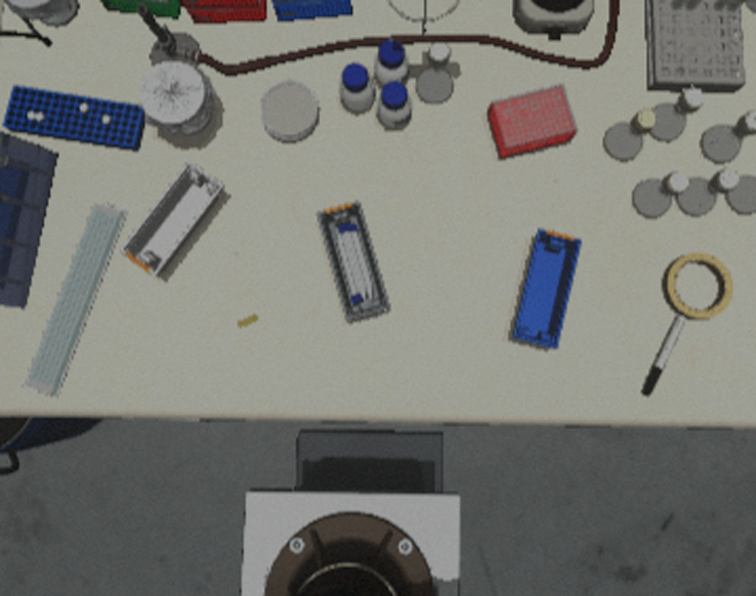

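```bash
cat > h.py <<'E'
import numpy as np, cv2
from scipy.optimize import least_squares
from scipy.spatial.transform import Rotation as Rn
from cell import arm
L,W,H=0.168,0.067,0.062
# corner order: clip+y, clip-y, far-y, far+y (tote frame)
C=np.array([[L/2,W/2,H],[L/2,-W/2,H],[-L/2,-W/2,H],[-L/2,W/2,H]])
def proj(X,K,R,t):
    p=(np.asarray(X)@R.T+t)@K.T; return p[:,:2]/p[:,2:]
def cam(name,obs=None):
    P=arm.camera_params(name)
    if name!="wrist": return P["K"],P["R"],P["t"]
    T=np.eye(4);T[:3,:3]=Rn.from_rotvec(obs["ee_rot"]).as_matrix();T[:3,3]=obs["position"]
    M=np.linalg.inv(T@P["tool_from_camera"]); return P["K"],M[:3,:3],M[:3,3]
def tote(p,z0=0,pts=C):
    c,s=np.cos(p[2]),np.sin(p[2]); q=pts.copy(); q[:,0]=p[0]+c*pts[:,0]-s*pts[:,1]; q[:,1]=p[1]+s*pts[:,0]+c*pts[:,1]; q[:,2]+=z0
    return q
def unproj(px,z,K,R,t):
    d=R.T@np.linalg.solve(K,[px[0],px[1],1]); o=-R.T@t; return o+d*(z-o[2])/d[2]
def fit(px,camp,p0,z0=0):
    px=np.array(px,float)
    r=least_squares(lambda p:(proj(tote(p,z0),*camp)-px).ravel(),p0)
    return r.x, r.fun.reshape(-1,2)
E
python3 - <<'E'
from h import *
cp=cam("top")
f=lambda L:[(x/2.1+60,y/2.1+100) for x,y in L]
for n,c,y in(("grey",[(318,208),(357,202),(388,310),(349,320)],.27),("blue",[(539,230),(580,240),(556,348),(510,342)],-.24),("white",[(124,250),(160,278),(228,186),(190,166)],2.49)):
    c=f(c)
    if n=="white": c=[c[1],c[0],c[3],c[2]]
    m=unproj(np.mean(c,0),H,*cp)
    p,r=fit(c,cp,[m[0],m[1],y]);print(n,p,r.round(1).tolist())
E
```

```text
grey [0.49014404 0.00704654 0.29528573] [[-0.6, 1.8], [1.4, -0.9], [0.8, -1.0], [-1.6, 0.2]]
blue [ 0.45151185 -0.28166125 -0.23510037] [[-0.9, -0.2], [0.2, 0.4], [-0.1, 1.2], [0.7, -1.4]]
white [0.5445365  0.27336389 2.56190627] [[-0.4, 0.2], [-0.4, 1.4], [1.0, -1.9], [-0.2, 0.3]]
```

```bash
cat >> h.py <<'E'
def plan(target,yaw,n,start=None,syaw=None):
    o=arm.observe(); p=np.array(o["position"]) if start is None else np.array(start)
    Rm=Rn.from_rotvec(o["ee_rot"]).as_matrix(); y0=np.arctan2(Rm[1,0],Rm[0,0])
    dy=(yaw-y0)
    tgt=Rn.from_matrix(np.array([[np.cos(yaw),0,-np.sin(yaw)],[np.sin(yaw),0,np.cos(yaw)],[0,-1,0]]))
    # tilt error in tool frame
    Ry=Rn.from_euler('z',dy)*Rn.from_matrix(Rm)
    tilt=(Ry.inv()*tgt).as_rotvec()
    d=(np.array(target)-p)/n
    print("now",p.round(4),"yaw",round(y0,4),"dyaw",round(dy,4),"tilt",tilt.round(4),"F",np.round(o["force"],1),"w",round(o["width"]*9.18,2),"t",round(o["clock"],2))
    for i in range(n):
        a=y0+dy*i/n; c,s=np.cos(a),np.sin(a)
        v=np.array([d[0]*c+d[1]*s,-d[2],-(d[0]*s*-1*-1)*1 + d[1]*c])*100
        # tool x=(c,s,0), y=(0,0,-1), z=x cross y = (-s, c,0)
        print('{"x":%.2f,"y":%.2f,"z":%.2f,"ry":%.3f},'%(v[0],v[1],v[2],-dy/n))
    q=o["joints"]; print("joints",q.round(2))
E
python3 - <<'E'
from h import *
plan([.49,.007,.26],-1.276,14)
E
```

```text
now [ 0.144  -0.6078  0.245 ] yaw -1.3381 dyaw 0.0621 tilt [ 0.0001  0.     -0.0014] F [-0.8  0.3 -0.2] w 9.17 t 0.1
{"x":-3.70,"y":-0.11,"z":3.42,"ry":-0.004},
{"x":-3.69,"y":-0.11,"z":3.43,"ry":-0.004},
{"x":-3.67,"y":-0.11,"z":3.45,"ry":-0.004},
{"x":-3.66,"y":-0.11,"z":3.47,"ry":-0.004},
{"x":-3.64,"y":-0.11,"z":3.48,"ry":-0.004},
{"x":-3.63,"y":-0.11,"z":3.50,"ry":-0.004},
{"x":-3.61,"y":-0.11,"z":3.51,"ry":-0.004},
{"x":-3.60,"y":-0.11,"z":3.53,"ry":-0.004},
{"x":-3.58,"y":-0.11,"z":3.55,"ry":-0.004},
{"x":-3.56,"y":-0.11,"z":3.56,"ry":-0.004},
{"x":-3.55,"y":-0.11,"z":3.58,"ry":-0.004},
{"x":-3.53,"y":-0.11,"z":3.59,"ry":-0.004},
{"x":-3.52,"y":-0.11,"z":3.61,"ry":-0.004},
{"x":-3.50,"y":-0.11,"z":3.62,"ry":-0.004},
joints [ 1.24  0.44  0.02  1.57 -0.01  1.13 -0.08]
```

Call:
move_arm(
  series=[
    {"x":-3.7,"y":-0.1,"z":3.4,"ry":-0.004},
    {"x":-3.7,"y":-0.1,"z":3.4,"ry":-0.004},
    {"x":-3.7,"y":-0.1,"z":3.4,"ry":-0.004},
    {"x":-3.7,"y":-0.1,"z":3.4,"ry":-0.004},
    {"x":-3.6,"y":-0.1,"z":3.5,"ry":-0.004},
    {"x":-3.6,"y":-0.1,"z":3.5,"ry":-0.004},
    {"x":-3.6,"y":-0.1,"z":3.5,"ry":-0.004},
    {"x":-3.6,"y":-0.1,"z":3.5,"ry":-0.004},
    {"x":-3.6,"y":-0.1,"z":3.5,"ry":-0.004},
    {"x":-3.6,"y":-0.1,"z":3.5,"ry":-0.004},
    {"x":-3.6,"y":-0.1,"z":3.6,"ry":-0.004},
    {"x":-3.6,"y":-0.1,"z":3.6,"ry":-0.004},
  ],
)

```text
invalid input
```

Run:
```python
from h import *
plan([.49,.007,.26],-1.276,4)
```

```text
now [ 0.144  -0.6078  0.245 ] yaw -1.3381 dyaw 0.0621 tilt [ 0.0001  0.     -0.0014] F [-0.8  0.3 -0.2] w 9.17 t 0.1
{"x":-12.96,"y":-0.37,"z":11.96,"ry":-0.016},
{"x":-12.77,"y":-0.37,"z":12.16,"ry":-0.016},
{"x":-12.58,"y":-0.37,"z":12.36,"ry":-0.016},
{"x":-12.39,"y":-0.37,"z":12.55,"ry":-0.016},
joints [ 1.24  0.44  0.02  1.57 -0.01  1.13 -0.08]
```

Call:
move_arm(
  series=[
    {"x":-3.7,"y":-0.1,"z":3.4,"rx":0,"ry":-0.004,"rz":0},
    {"x":-3.7,"y":-0.1,"z":3.4,"rx":0,"ry":-0.004,"rz":0},
    {"x":-3.7,"y":-0.1,"z":3.4,"rx":0,"ry":-0.004,"rz":0},
    {"x":-3.7,"y":-0.1,"z":3.5,"rx":0,"ry":-0.004,"rz":0},
    {"x":-3.6,"y":-0.1,"z":3.5,"rx":0,"ry":-0.004,"rz":0},
    {"x":-3.6,"y":-0.1,"z":3.5,"rx":0,"ry":-0.004,"rz":0},
  ],
)

```text
clock: 0.85
position: [0.2932, -0.3389, 0.2487]
ee_rot: [-1.317, 1.026, -1.018]
force: [0.6, -0.1, -0.1]
width: 1.001
```

```bash
sed -i "s/\"ry\":%.3f},'%(v\[0\],v\[1\],v\[2\],-dy\/n)/\"rx\":%.3f,\"ry\":%.3f,\"rz\":%.3f},'%(v[0],v[1],v[2],tilt[0]\/n,-dy\/n,tilt[2]\/n)/" h.py
python3 - <<'E'
from h import *
plan([.49,.007,.26],-1.276,8)
E
```

```text
now [ 0.2932 -0.3389  0.2487] yaw -1.3199 dyaw 0.0439 tilt [ 0.0025  0.     -0.004 ] F [ 0.6 -0.1 -0.1] w 9.19 t 0.85
{"x":-3.58,"y":-0.14,"z":3.46,"rx":0.000,"ry":-0.005,"rz":-0.000},
{"x":-3.56,"y":-0.14,"z":3.48,"rx":0.000,"ry":-0.005,"rz":-0.000},
{"x":-3.54,"y":-0.14,"z":3.49,"rx":0.000,"ry":-0.005,"rz":-0.000},
{"x":-3.52,"y":-0.14,"z":3.51,"rx":0.000,"ry":-0.005,"rz":-0.000},
{"x":-3.50,"y":-0.14,"z":3.53,"rx":0.000,"ry":-0.005,"rz":-0.000},
{"x":-3.48,"y":-0.14,"z":3.55,"rx":0.000,"ry":-0.005,"rz":-0.000},
{"x":-3.46,"y":-0.14,"z":3.57,"rx":0.000,"ry":-0.005,"rz":-0.000},
{"x":-3.44,"y":-0.14,"z":3.59,"rx":0.000,"ry":-0.005,"rz":-0.000},
joints [ 0.85  0.15 -0.13  1.96  0.02  1.03 -0.61]
```

Call:
move_arm(
  series=[
    {"x":-3.6,"y":-0.1,"z":3.5,"rx":0,"ry":-0.005,"rz":0},
    {"x":-3.6,"y":-0.1,"z":3.5,"rx":0,"ry":-0.005,"rz":0},
    {"x":-3.5,"y":-0.1,"z":3.5,"rx":0,"ry":-0.005,"rz":0},
    {"x":-3.5,"y":-0.2,"z":3.5,"rx":0,"ry":-0.005,"rz":0},
    {"x":-3.5,"y":-0.1,"z":3.5,"rx":0,"ry":-0.005,"rz":0},
    {"x":-3.5,"y":-0.2,"z":3.5,"rx":0,"ry":-0.005,"rz":0},
    {"x":-3.4,"y":-0.1,"z":3.5,"rx":0,"ry":-0.005,"rz":0},
    {"x":-3.3,"y":-0.2,"z":3.5,"rx":0,"ry":-0.005,"rz":0},
    {"x":0,"y":0,"z":0,"rx":0,"ry":0,"rz":0},
  ],
)

```text
clock: 1.98
position: [0.4935, 0.0205, 0.2595]
ee_rot: [-1.334, 0.993, -0.983]
force: [-0.0, -0.8, -0.4]
width: 1.002
```

Run:
```python
from h import *
o=arm.observe();im=arm.get_image("wrist");o2=arm.observe()
cv2.imwrite("pics/w_grey.png",im);np.save("w_grey.npy",np.r_[o["position"],o["ee_rot"]])
print(o["position"],o2["position"],o["dq"].round(3),o["ee_rot"],o2["ee_rot"])
cv2.imwrite("pics/w_grey_b.png",cv2.resize(im,None,fx=1.5,fy=1.5,interpolation=cv2.INTER_CUBIC))
```

```text
[0.49353363 0.0204544  0.25950878] [0.49268803 0.01827855 0.25920373] [ 0.028 -0.011  0.052  0.035  0.015  0.012  0.019] [-1.33411367  0.99268398 -0.98284131] [-1.3350757   0.99476144 -0.984774  ]
```

View pics/w_grey_b.png

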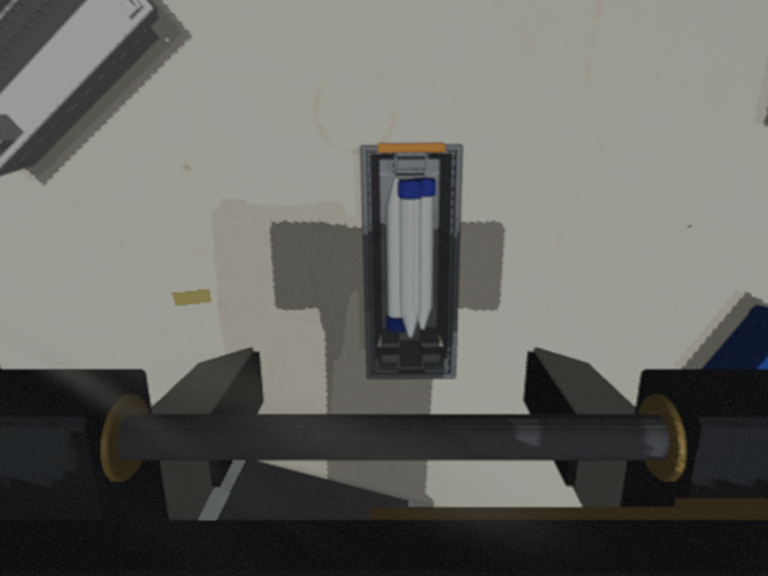

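Run:
```python
from h import *
arm.get_image("wrist");
o=arm.observe();im=arm.get_image("wrist");o2=arm.observe()
cv2.imwrite("pics/w_grey2.png",im);np.save("w_grey.npy",np.r_[o["position"],o["ee_rot"]])
print(o["position"],o2["position"],o["dq"].round(3),o["ee_rot"],o2["ee_rot"])
cp=cam("wrist",o)
print(proj([o["position"]],*cp)*1.5)
print(proj(tote([.490,.007,.295]),*cp)*1.5)
cv2.imwrite("pics/w_grey_c.png",cv2.resize(im[85:265,220:330],None,fx=3.3,fy=3.3,interpolation=cv2.INTER_CUBIC))
```

```text
[0.49216644 0.01665326 0.25911069] [0.49195096 0.01567209 0.25916264] [ 0.027 -0.013  0.022  0.014  0.001  0.001  0.005] [-1.3352134   0.9965099  -0.98673229] [-1.33494652  0.9976562  -0.9882949 ]
[[392.64335107 403.66860429]]
[[355.23649198 140.72745295]
 [458.94266555 140.35562852]
 [450.9538823  376.44971647]
 [360.96902009 376.5343644 ]]
```

View pics/w_grey_c.png

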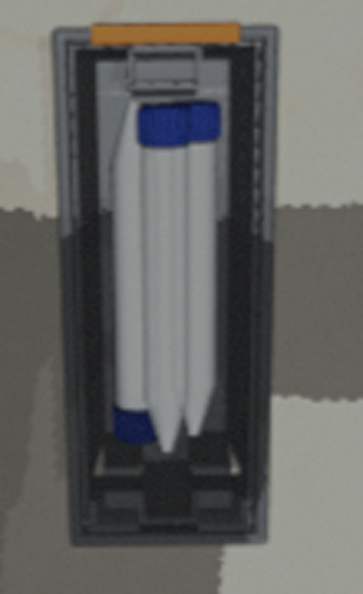

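```bash
cat >> h.py <<'E'
def fitcrop(px,f,x0,y0,camp,p0,z0=0):
    c=[((x+.5)/f-.5+x0,(y+.5)/f-.5+y0) for x,y in px]
    return fit(c,camp,p0,z0)
E
python3 - <<'E'
from h import *
a=np.load("w_grey.npy");o=dict(position=a[:3],ee_rot=a[3:])
cp=cam("wrist",o)
p,r=fitcrop([(54,28),(279,27),(267,545),(71,545)],3.3,220,85,cp,[.49,.007,.295]);print(p,r.round(2).tolist())
tx=Rn.from_rotvec(a[3:]).as_matrix(); print("yaw tool",np.arctan2(tx[1,0],tx[0,0]), "in tool mm",(tx.T@(np.r_[p[:2],.062]-a[:3])*1000).round(1))
plan([.452,-.282,.26],p[2]*0-.235+1.571,14)
E
```

```text
[0.49074609 0.00777579 0.30274271] [[-0.42, -0.04], [0.59, -0.55], [0.22, 0.19], [-0.42, 0.67]]
yaw tool -1.2786786124526661 in tool mm [  8.8 197.1  -2.9]
now [0.492  0.0157 0.2592] yaw -1.2804 dyaw 2.6164 tilt [ 0.0051  0.     -0.0032] F [-0.9 -0.3  0.4] w 9.19 t 2.12
{"x":1.96,"y":-0.01,"z":-0.88,"rx":0.000,"ry":-0.187,"rz":-0.000},
{"x":1.76,"y":-0.01,"z":-1.23,"rx":0.000,"ry":-0.187,"rz":-0.000},
{"x":1.50,"y":-0.01,"z":-1.54,"rx":0.000,"ry":-0.187,"rz":-0.000},
{"x":1.19,"y":-0.01,"z":-1.79,"rx":0.000,"ry":-0.187,"rz":-0.000},
{"x":0.83,"y":-0.01,"z":-1.98,"rx":0.000,"ry":-0.187,"rz":-0.000},
{"x":0.45,"y":-0.01,"z":-2.10,"rx":0.000,"ry":-0.187,"rz":-0.000},
{"x":0.06,"y":-0.01,"z":-2.14,"rx":0.000,"ry":-0.187,"rz":-0.000},
{"x":-0.34,"y":-0.01,"z":-2.12,"rx":0.000,"ry":-0.187,"rz":-0.000},
{"x":-0.73,"y":-0.01,"z":-2.02,"rx":0.000,"ry":-0.187,"rz":-0.000},
{"x":-1.09,"y":-0.01,"z":-1.85,"rx":0.000,"ry":-0.187,"rz":-0.000},
{"x":-1.42,"y":-0.01,"z":-1.61,"rx":0.000,"ry":-0.187,"rz":-0.000},
{"x":-1.69,"y":-0.01,"z":-1.32,"rx":0.000,"ry":-0.187,"rz":-0.000},
{"x":-1.91,"y":-0.01,"z":-0.98,"rx":0.000,"ry":-0.187,"rz":-0.000},
{"x":-2.06,"y":-0.01,"z":-0.61,"rx":0.000,"ry":-0.187,"rz":-0.000},
joints [ 0.23  0.25 -0.45  1.84  0.12  1.09 -1.54]
```

Call:
move_arm(
  series=[
    {"x":2.0,"y":0,"z":-0.9,"rx":0,"ry":-0.187,"rz":0},
    {"x":1.8,"y":0,"z":-1.2,"rx":0,"ry":-0.187,"rz":0},
    {"x":1.5,"y":0,"z":-1.5,"rx":0,"ry":-0.187,"rz":0},
    {"x":1.2,"y":0,"z":-1.8,"rx":0,"ry":-0.187,"rz":0},
    {"x":0.8,"y":0,"z":-2.0,"rx":0,"ry":-0.187,"rz":0},
    {"x":0.5,"y":0,"z":-2.1,"rx":0,"ry":-0.187,"rz":0},
    {"x":0.1,"y":0,"z":-2.1,"rx":0,"ry":-0.187,"rz":0},
    {"x":-0.3,"y":0,"z":-2.1,"rx":0,"ry":-0.187,"rz":0},
    {"x":-0.7,"y":0,"z":-2.0,"rx":0,"ry":-0.187,"rz":0},
  ],
)

```text
clock: 3.25
position: [0.4588, -0.1947, 0.2587]
ee_rot: [-1.549, -0.312, 0.332]
force: [0.2, 0.8, -0.7]
width: 0.996
```

Run:
```python
from h import *
plan([.452,-.282,.26],-.235+1.571,7)
```

```text
now [ 0.4588 -0.1947  0.2587] yaw 0.4101 dyaw 0.9259 tilt [ 0.0002  0.     -0.0127] F [ 0.2  0.8 -0.7] w 9.15 t 3.25
{"x":-0.59,"y":-0.02,"z":-1.11,"rx":0.000,"ry":-0.132,"rz":-0.002},
{"x":-0.73,"y":-0.02,"z":-1.02,"rx":0.000,"ry":-0.132,"rz":-0.002},
{"x":-0.86,"y":-0.02,"z":-0.91,"rx":0.000,"ry":-0.132,"rz":-0.002},
{"x":-0.97,"y":-0.02,"z":-0.79,"rx":0.000,"ry":-0.132,"rz":-0.002},
{"x":-1.06,"y":-0.02,"z":-0.66,"rx":0.000,"ry":-0.132,"rz":-0.002},
{"x":-1.14,"y":-0.02,"z":-0.51,"rx":0.000,"ry":-0.132,"rz":-0.002},
{"x":-1.20,"y":-0.02,"z":-0.36,"rx":0.000,"ry":-0.132,"rz":-0.002},
joints [ 0.79  0.29 -0.63  1.81  0.2   1.11  0.5 ]
```

Call:
move_arm(
  series=[
    {"x":-0.6,"y":0,"z":-1.1,"rx":0,"ry":-0.14,"rz":-0.002},
    {"x":-0.7,"y":0,"z":-1.0,"rx":0,"ry":-0.14,"rz":-0.002},
    {"x":-0.9,"y":0,"z":-0.9,"rx":0,"ry":-0.14,"rz":-0.002},
    {"x":-1.0,"y":0,"z":-0.8,"rx":0,"ry":-0.14,"rz":-0.002},
    {"x":-1.1,"y":0,"z":-0.6,"rx":0,"ry":-0.13,"rz":-0.002},
    {"x":-1.0,"y":0,"z":-0.4,"rx":0,"ry":-0.1,"rz":0},
    {"x":0,"y":0,"z":0,"rx":0,"ry":0,"rz":0},
    {"x":0,"y":0,"z":0,"rx":0,"ry":0,"rz":0},
  ],
)

```text
clock: 4.25
position: [0.4402, -0.2827, 0.2575]
ee_rot: [-1.357, -0.922, 0.943]
force: [-0.6, 0.4, -0.3]
width: 0.997
```

Run:
```python
from h import *
o=arm.observe();im=arm.get_image("wrist");o2=arm.observe()
cv2.imwrite("pics/w_blue.png",im);np.save("w_blue.npy",np.r_[o["position"],o["ee_rot"]])
print(o["position"],o2["position"],o["dq"].round(3))
cp=cam("wrist",o)
print(proj(tote([.452,-.282,-.235]),*cp))
plan([.452,-.282,.26],-.235+1.571,1)
cv2.imwrite("pics/w_blue_c.png",cv2.resize(im[70:280,180:380],None,fx=2.8,fy=2.8,interpolation=cv2.INTER_CUBIC))
```

```text
[ 0.4401925  -0.28274967  0.25750962] [ 0.44020191 -0.28278379  0.25751004] [ 0.011 -0.003  0.009  0.004 -0.001 -0.     0.004]
[[307.50506852 255.14630511]
 [247.74876762 262.2840002 ]
 [222.79992272 108.34965736]
 [290.76333231  98.80270798]]
now [ 0.4402 -0.2828  0.2575] yaw 1.2022 dyaw 0.1338 tilt [-0.0111 -0.     -0.008 ] F [-0.4 -0.4 -0.3] w 9.19 t 4.3
{"x":0.50,"y":-0.25,"z":-1.07,"rx":-0.011,"ry":-0.134,"rz":-0.008},
joints [ 1.03  0.36 -0.75  1.75  0.28  1.15  1.4 ]
```

View pics/w_blue_c.png

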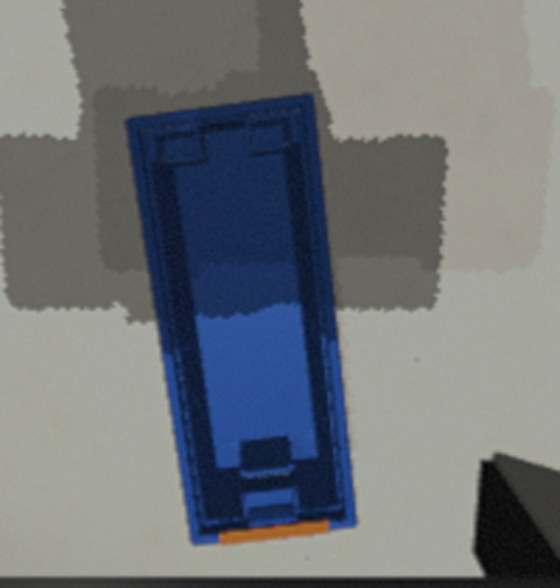

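Run:
```python
from h import *
a=np.load("w_blue.npy");o=dict(position=a[:3],ee_rot=a[3:])
cp=cam("wrist",o)
p,r=fitcrop([(356,524),(191,545),(127,119),(313,95)],2.8,180,70,cp,[.45,-.28,-.235]);print(p,r.round(2).tolist())
plan([p[0],p[1],.10],p[2]+np.pi/2,5)
```

```text
[ 0.45543198 -0.28267511 -0.24296751] [[0.54, 1.44], [-0.19, 0.6], [-0.88, -0.58], [0.55, -0.94]]
now [ 0.4402 -0.2828  0.2575] yaw 1.2022 dyaw 0.1256 tilt [-0.0111 -0.     -0.008 ] F [-0.4 -0.4 -0.3] w 9.19 t 4.3
{"x":0.11,"y":3.15,"z":-0.28,"rx":-0.002,"ry":-0.025,"rz":-0.002},
{"x":0.10,"y":3.15,"z":-0.29,"rx":-0.002,"ry":-0.025,"rz":-0.002},
{"x":0.10,"y":3.15,"z":-0.29,"rx":-0.002,"ry":-0.025,"rz":-0.002},
{"x":0.09,"y":3.15,"z":-0.29,"rx":-0.002,"ry":-0.025,"rz":-0.002},
{"x":0.08,"y":3.15,"z":-0.29,"rx":-0.002,"ry":-0.025,"rz":-0.002},
joints [ 1.03  0.36 -0.75  1.75  0.28  1.15  1.4 ]
```

Call:
move_arm(
  series=[
    {"x":0.1,"y":3.2,"z":-0.3,"rx":-0.002,"ry":-0.025,"rz":-0.002},
    {"x":0.1,"y":3.2,"z":-0.3,"rx":-0.002,"ry":-0.025,"rz":-0.002},
    {"x":0.1,"y":3.2,"z":-0.3,"rx":-0.002,"ry":-0.025,"rz":-0.002},
    {"x":0.1,"y":3.2,"z":-0.3,"rx":-0.002,"ry":-0.025,"rz":-0.002},
    {"x":0.1,"y":2.0,"z":-0.3,"rx":-0.002,"ry":-0.02,"rz":-0.002},
    {"x":0,"y":0,"z":0,"rx":0,"ry":0,"rz":0},
    {"x":0,"y":0,"z":0,"rx":0,"ry":0,"rz":0},
  ],
)

```text
clock: 5.18
position: [0.4562, -0.2809, 0.1075]
ee_rot: [-1.319, -1.023, 1.02]
force: [0.1, -0.5, -0.6]
width: 1.001
```

Run:
```python
from h import *
plan([.4554,-.2827,.063],-.243+np.pi/2,4)
o=arm.observe();im=arm.get_image("wrist");np.save("w_blue2.npy",np.r_[o["position"],o["ee_rot"]])
cv2.imwrite("pics/w_blue2.png",im)
print(proj(tote([.4554,-.2827,-.243]),*cam("wrist",o)))
cv2.imwrite("pics/w_blue2_b.png",cv2.resize(im,None,fx=1.5,fy=1.5,interpolation=cv2.INTER_CUBIC))
```

```text
now [ 0.4562 -0.2809  0.1075] yaw 1.319 dyaw 0.0088 tilt [ 0.0018 -0.      0.0009] F [ 0.1 -0.5 -0.6] w 9.19 t 5.17
{"x":-0.05,"y":1.11,"z":0.01,"rx":0.000,"ry":-0.002,"rz":0.000},
{"x":-0.05,"y":1.11,"z":0.01,"rx":0.000,"ry":-0.002,"rz":0.000},
{"x":-0.05,"y":1.11,"z":0.01,"rx":0.000,"ry":-0.002,"rz":0.000},
{"x":-0.05,"y":1.11,"z":0.01,"rx":0.000,"ry":-0.002,"rz":0.000},
joints [ 0.95  0.55 -0.69  1.9   0.46  0.85  1.34]
[[309.4727326  344.77065178]
 [209.91133038 345.63993974]
 [192.6735853   82.09534414]
 [319.61828073  80.85584853]]
```

View pics/w_blue2_b.png

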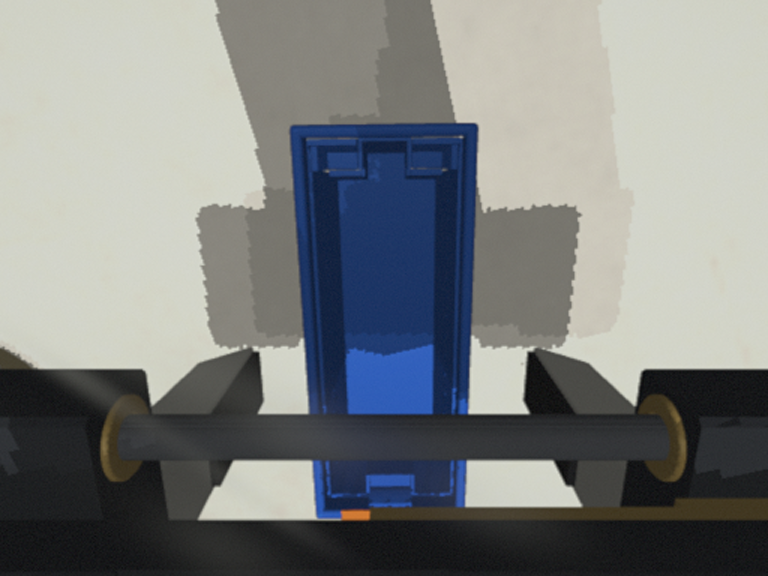

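Call:
move_arm(
  series=[
    {"x":-0.1,"y":1.1,"z":0,"rx":0,"ry":-0.004,"rz":0},
    {"x":-0.1,"y":1.1,"z":0,"rx":0,"ry":-0.004,"rz":0},
    {"x":0,"y":1.1,"z":0,"rx":0,"ry":0,"rz":0},
    {"x":0,"y":0.5,"z":0,"rx":0,"ry":0,"rz":0},
    {"x":0,"y":0,"z":0,"rx":0,"ry":0,"rz":0},
  ],
)

```text
clock: 5.85
position: [0.4561, -0.2836, 0.0682]
ee_rot: [-1.318, -1.029, 1.026]
force: [0.1, 1.5, 0.2]
width: 1.003
```

Run:
```python
from h import *
plan([.4554,-.2827,.063],-.243+np.pi/2,1)
```

```text
now [ 0.4561 -0.2836  0.0682] yaw 1.3262 dyaw 0.0016 tilt [ 0.0036  0.     -0.0003] F [0.1 1.5 0.2] w 9.21 t 5.85
{"x":0.07,"y":0.52,"z":0.09,"rx":0.004,"ry":-0.002,"rz":-0.000},
joints [ 0.92  0.6  -0.65  1.94  0.52  0.77  1.3 ]
```

Call:
move_arm(
  series=[
    {"x":0.1,"y":0.45,"z":0.1,"rx":0.003,"ry":0,"rz":0},
    {"x":0,"y":0,"z":0,"rx":0,"ry":0,"rz":0},
  ],
)

```text
clock: 6.1
position: [0.4556, -0.2823, 0.0636]
ee_rot: [-1.316, -1.027, 1.027]
force: [-0.1, -0.4, 0.3]
width: 1.003
```

Call:
move_arm(
  series=[
    {"x":0,"y":0,"z":0,"rx":0,"ry":0,"rz":0},
    {"x":0,"y":0,"z":0,"rx":0,"ry":0,"rz":0},
    {"x":0,"y":0,"z":0,"rx":0,"ry":0,"rz":0},
    {"x":0,"y":0,"z":0,"rx":0,"ry":0,"rz":0},
  ],
  jaw=6.0,
  newtons=45,
)

```text
clock: 6.6
position: [0.4559, -0.2824, 0.0641]
ee_rot: [-1.317, -1.028, 1.027]
force: [0.5, -0.3, -2.2]
width: 0.723
```

Call:
move_arm(
  series=[
    {"x":0,"y":-1.0,"z":0,"rx":0,"ry":0,"rz":0},
    {"x":0,"y":-2.5,"z":0,"rx":0,"ry":0,"rz":0},
    {"x":0,"y":-3.5,"z":0,"rx":0,"ry":0,"rz":0},
    {"x":0,"y":-3.5,"z":0,"rx":0,"ry":0,"rz":0},
    {"x":0,"y":-3.0,"z":0,"rx":0,"ry":0,"rz":0},
    {"x":0,"y":-0.5,"z":0,"rx":0,"ry":0,"rz":0},
    {"x":0,"y":0,"z":0,"rx":0,"ry":0,"rz":0},
  ],
)

```text
clock: 7.48
position: [0.4543, -0.2815, 0.2097]
ee_rot: [-1.314, -1.027, 1.028]
force: [-0.3, -0.6, -2.0]
width: 0.725
```

Run:
```python
from h import *
plan([.4907,.0078,.2],-1.268,15)
o=arm.observe();im=arm.get_image("wrist");np.save("w_held.npy",np.r_[o["position"],o["ee_rot"]])
cv2.imwrite("pics/w_held.png",im)
cv2.imwrite("pics/w_held_b.png",cv2.resize(im[0:384,100:412],None,fx=1.5,fy=1.5,interpolation=cv2.INTER_CUBIC))
```

```text
now [ 0.4543 -0.2815  0.2097] yaw 1.3272 dyaw -2.5952 tilt [-0.0007 -0.     -0.    ] F [-0.3 -0.6 -2. ] w 6.65 t 7.47
{"x":1.93,"y":0.06,"z":0.23,"rx":-0.000,"ry":0.173,"rz":-0.000},
{"x":1.86,"y":0.06,"z":0.56,"rx":-0.000,"ry":0.173,"rz":-0.000},
{"x":1.74,"y":0.06,"z":0.87,"rx":-0.000,"ry":0.173,"rz":-0.000},
{"x":1.56,"y":0.06,"z":1.16,"rx":-0.000,"ry":0.173,"rz":-0.000},
{"x":1.34,"y":0.06,"z":1.41,"rx":-0.000,"ry":0.173,"rz":-0.000},
{"x":1.08,"y":0.06,"z":1.62,"rx":-0.000,"ry":0.173,"rz":-0.000},
{"x":0.78,"y":0.06,"z":1.78,"rx":-0.000,"ry":0.173,"rz":-0.000},
{"x":0.46,"y":0.06,"z":1.89,"rx":-0.000,"ry":0.173,"rz":-0.000},
{"x":0.13,"y":0.06,"z":1.94,"rx":-0.000,"ry":0.173,"rz":-0.000},
{"x":-0.20,"y":0.06,"z":1.93,"rx":-0.000,"ry":0.173,"rz":-0.000},
{"x":-0.53,"y":0.06,"z":1.87,"rx":-0.000,"ry":0.173,"rz":-0.000},
{"x":-0.85,"y":0.06,"z":1.75,"rx":-0.000,"ry":0.173,"rz":-0.000},
{"x":-1.14,"y":0.06,"z":1.58,"rx":-0.000,"ry":0.173,"rz":-0.000},
{"x":-1.39,"y":0.06,"z":1.36,"rx":-0.000,"ry":0.173,"rz":-0.000},
{"x":-1.60,"y":0.06,"z":1.10,"rx":-0.000,"ry":0.173,"rz":-0.000},
joints [ 1.02  0.43 -0.76  1.79  0.34  1.05  1.46]
```

View pics/w_held_b.png

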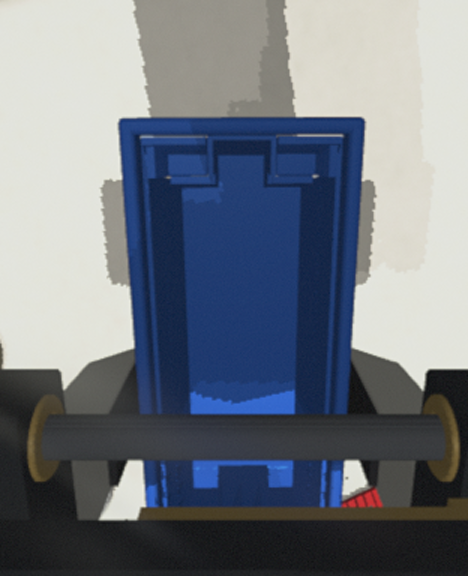

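Run:
```python
from h import *
P=arm.camera_params("wrist");K=P["K"];M=np.linalg.inv(P["tool_from_camera"])
def pj(X): return proj(X,K,M[:3,:3],M[:3,3])
for dy in(0,.002,.004):
  # tool frame: far end at +z, width along x, rim top at tool y=dy
  print(dy,pj(np.array([[-.0335,dy,.084],[.0335,dy,.084],[-.0335,dy,.0],[.0335,dy,0]])).round(1).tolist())
a=np.load("w_blue2.npy");o=dict(position=a[:3],ee_rot=a[3:]);cp=cam("wrist",o)
# earlier blue2 close view: full fit
px=np.array([(465,511),(317,517),(291,127),(477,125)])/1.5
print(fit(px,cp,[.455,-.282,-.243]))
```

```text
0 [[176.9, 77.6], [345.7, 77.5], [190.1, 267.4], [332.9, 267.3]]
0.002 [[178.1, 77.9], [344.5, 77.8], [190.9, 265.3], [332.0, 265.2]]
0.004 [[179.3, 78.2], [343.3, 78.1], [191.8, 263.3], [331.2, 263.2]]
(array([ 0.45584229, -0.28250425, -0.23744083]), array([[ 0.60136161,  4.3304368 ],
       [-0.23734585,  1.65793551],
       [-1.56637395, -1.43019768],
       [ 1.28495477, -2.07936114]]))
```

```bash
cat >> h.py <<'E'
def refine(im,camp,p,z0=0,half=3.5,it=6,sides=(0,1,2,3)):
    g=cv2.GaussianBlur(cv2.cvtColor(im,cv2.COLOR_BGR2LAB),(0,0),0.7).astype(np.float32)
    out=[]
    for _ in range(it):
        q=tote(p,z0)
        obs=[]
        for s in sides:
            A,B=C[s],C[(s+1)%4]
            for u in np.linspace(.06,.94,45):
                X=A+(B-A)*u; w=proj(tote(p,z0,X[None]),*camp)[0]
                e=proj(tote(p,z0,np.array([A,B])),*camp); d=e[1]-e[0]; n=np.array([-d[1],d[0]])/np.hypot(*d)
                ts=np.arange(-half,half+.01,.25); P=(w+ts[:,None]*n).astype(np.float32)
                v=np.stack([cv2.remap(g[...,k],P[None,:,0],P[None,:,1],cv2.INTER_LINEAR)[0] for k in range(3)],1)
                gr=np.linalg.norm(v[4:]-v[:-4],axis=1); k=gr.argmax()
                if gr[k]>12: obs.append((X,w+ts[k+2]*n,n))
        Xs=np.array([o[0] for o in obs]);W_=np.array([o[1] for o in obs]);N=np.array([o[2] for o in obs])
        f=lambda p:((proj(tote(p,z0,Xs),*camp)-W_)*N).sum(1)
        r=least_squares(f,p,loss="soft_l1",f_scale=.3);p=r.x
    return p,len(obs),np.median(abs(r.fun))
E
python3 - <<'E'
from h import *
a=np.load("w_grey.npy");o=dict(position=a[:3],ee_rot=a[3:])
im=cv2.imread("pics/w_grey2.png")
for s in((0,1,2,3),(1,3),):
  print(refine(im,cam("wrist",o),np.array([.4907,.0078,.3027]),sides=s))
o=dict(position=np.array([0.49353363,0.0204544,0.25950878]),ee_rot=np.array([-1.33411367,0.99268398,-0.98284131]))
print(refine(cv2.imread("pics/w_grey.png"),cam("wrist",o),np.array([.4907,.0078,.3027])))
a=np.load("w_blue.npy");o=dict(position=a[:3],ee_rot=a[3:])
print(refine(cv2.imread("pics/w_blue.png"),cam("wrist",o),np.array([.4554,-.2827,-.24])))
a=np.load("w_blue2.npy");o=dict(position=a[:3],ee_rot=a[3:])
print(refine(cv2.imread("pics/w_blue2.png"),cam("wrist",o),np.array([.4554,-.2827,-.24]),sides=(1,2,3)))
print(refine(cv2.imread("pics/top0.png"),cam("top"),np.array([.4907,.0078,.3027])))
print(refine(cv2.imread("pics/top0.png"),cam("top"),np.array([.4557,-.2827,-.243])))
E
```

```text
(array([0.4909634 , 0.00776422, 0.30674512]), 179, np.float64(0.24978067357731493))Traceback (most recent call last):
  File "<stdin>", line 5, in <module>
  File "h.py", line 60, in refine
    r=least_squares(f,p,loss="soft_l1",f_scale=.3);p=r.x
    return func(*args, **kwargs)
    vector_fun = VectorFunction(
        fun_wrapped,
    ...<6 lines>...
        workers=workers
    )
    self._update_fun()
    ~~~~~~~~~~~~~~~~^^
    self.f = self.fun_wrapped(xp_copy(self.x))
             ~~~~~~~~~~~~~~~~^^^^^^^^^^^^^^^^^
    return np.atleast_1d(self.fun(x))
                         ~~~~~~~~^^^
    return self.f(x, *self.args, **self.kwargs)
           ~~~~~~^^^^^^^^^^^^^^^^^^^^^^^^^^^^^^
  File "h.py", line 59, in <lambda>
    f=lambda p:((proj(tote(p,z0,Xs),*camp)-W_)*N).sum(1)
                      ~~~~^^^^^^^^^
  File "h.py", line 16, in tote
    c,s=np.cos(p[2]),np.sin(p[2]); q=pts.copy(); q[:,0]=p[0]+c*pts[:,0]-s*pts[:,1]; q[:,1]=p[1]+s*pts[:,0]+c*pts[:,1]; q[:,2]+=z0
                                                               ~~~^^^^^
IndexError: too many indices for array: array is 1-dimensional, but 2 were indexed
```

Run:
```python
from h import *
o=dict(position=np.array([0.49353363,0.0204544,0.25950878]),ee_rot=np.array([-1.33411367,0.99268398,-0.98284131]))
print(refine(cv2.imread("pics/w_grey.png"),cam("wrist",o),np.array([.4907,.0078,.3027])))
a=np.load("w_blue.npy");o=dict(position=a[:3],ee_rot=a[3:])
print(refine(cv2.imread("pics/w_blue.png"),cam("wrist",o),np.array([.4554,-.2827,-.24])))
a=np.load("w_blue2.npy");o=dict(position=a[:3],ee_rot=a[3:])
print(refine(cv2.imread("pics/w_blue2.png"),cam("wrist",o),np.array([.4554,-.2827,-.24]),sides=(1,2,3)))
print(refine(cv2.imread("pics/top0.png"),cam("top"),np.array([.4907,.0078,.3027])))
print(refine(cv2.imread("pics/top0.png"),cam("top"),np.array([.4557,-.2827,-.243])))
```

```text
(array([0.49076985, 0.00747071, 0.30609687]), 178, np.float64(0.25948814593888664))
(array([ 0.45511205, -0.28270972, -0.23915747]), 180, np.float64(0.2592624514043913))
(array([ 0.45565009, -0.28287405, -0.24041616]), 123, np.float64(0.25533545291905807))
(array([0.4860429 , 0.00589366, 0.29967867]), 180, np.float64(0.48042945195738485))
(array([ 0.45087893, -0.2784742 , -0.234406  ]), 180, np.float64(0.7381197374997222))
```

Call:
move_arm(
  series=[
    {"x":1.9,"y":0,"z":0.2,"rx":0,"ry":0.173,"rz":0},
    {"x":1.9,"y":0,"z":0.6,"rx":0,"ry":0.173,"rz":0},
    {"x":1.7,"y":0,"z":0.9,"rx":0,"ry":0.173,"rz":0},
    {"x":1.6,"y":0,"z":1.2,"rx":0,"ry":0.173,"rz":0},
    {"x":1.3,"y":0,"z":1.4,"rx":0,"ry":0.173,"rz":0},
    {"x":1.1,"y":0,"z":1.6,"rx":0,"ry":0.173,"rz":0},
    {"x":0.8,"y":0,"z":1.8,"rx":0,"ry":0.173,"rz":0},
    {"x":0.5,"y":0,"z":1.9,"rx":0,"ry":0.173,"rz":0},
    {"x":0.1,"y":0,"z":1.9,"rx":0,"ry":0.173,"rz":0},
    {"x":-0.2,"y":0,"z":1.9,"rx":0,"ry":0.173,"rz":0},
  ],
)

```text
clock: 8.78
position: [0.4752, -0.0837, 0.1958]
ee_rot: [-1.537, 0.381, -0.342]
force: [-0.2, 0.0, -2.3]
width: 0.723
```

Run:
```python
from h import *
plan([.4909,.0076,.19],-1.265,5)
```

```text
now [ 0.4752 -0.0837  0.1958] yaw -0.4611 dyaw -0.8039 tilt [ 0.0025  0.     -0.025 ] F [-0.2  0.  -2.3] w 6.64 t 8.78
{"x":-0.53,"y":0.12,"z":1.77,"rx":0.001,"ry":0.161,"rz":-0.005},
{"x":-0.81,"y":0.12,"z":1.67,"rx":0.001,"ry":0.161,"rz":-0.005},
{"x":-1.07,"y":0.12,"z":1.51,"rx":0.001,"ry":0.161,"rz":-0.005},
{"x":-1.29,"y":0.12,"z":1.32,"rx":0.001,"ry":0.161,"rz":-0.005},
{"x":-1.49,"y":0.12,"z":1.10,"rx":0.001,"ry":0.161,"rz":-0.005},
joints [ 0.43  0.31 -0.45  1.93  0.15  0.96 -0.55]
```

Call:
move_arm(
  series=[
    {"x":-0.5,"y":-0.1,"z":1.8,"rx":0,"ry":0.161,"rz":-0.005},
    {"x":-0.8,"y":-0.1,"z":1.7,"rx":0,"ry":0.161,"rz":-0.005},
    {"x":-1.1,"y":0,"z":1.5,"rx":0,"ry":0.16,"rz":-0.005},
    {"x":-1.3,"y":0,"z":1.3,"rx":0,"ry":0.15,"rz":-0.005},
    {"x":-1.0,"y":0,"z":0.8,"rx":0,"ry":0.1,"rz":-0.005},
    {"x":0,"y":0,"z":0,"rx":0,"ry":0,"rz":0},
    {"x":0,"y":0,"z":0,"rx":0,"ry":0,"rz":0},
  ],
)

```text
clock: 9.65
position: [0.4862, 0.0058, 0.1889]
ee_rot: [-1.38, 0.955, -0.933]
force: [-0.7, -0.1, -1.7]
width: 0.726
```

Run:
```python
from h import *
plan([.4909,.0076,.15],-1.265,3)
```

```text
now [0.4862 0.0058 0.1889] yaw -1.2122 dyaw -0.0528 tilt [ 0.0256 -0.      0.0019] F [-0.7 -0.1 -1.7] w 6.67 t 9.65
{"x":-0.00,"y":1.30,"z":0.17,"rx":0.009,"ry":0.018,"rz":0.001},
{"x":-0.00,"y":1.30,"z":0.17,"rx":0.009,"ry":0.018,"rz":0.001},
{"x":-0.01,"y":1.30,"z":0.17,"rx":0.009,"ry":0.018,"rz":0.001},
joints [ 0.13  0.31 -0.33  1.94  0.13  0.94 -1.47]
```

Call:
move_arm(
  series=[
    {"x":0,"y":1.2,"z":0.2,"rx":0.01,"ry":0.018,"rz":0.001},
    {"x":0,"y":1.2,"z":0.2,"rx":0.008,"ry":0.018,"rz":0.001},
    {"x":0,"y":0.8,"z":0.1,"rx":0.007,"ry":0.012,"rz":0},
    {"x":0,"y":0,"z":0,"rx":0,"ry":0,"rz":0},
    {"x":0,"y":0,"z":0,"rx":0,"ry":0,"rz":0},
  ],
)

```text
clock: 10.28
position: [0.4897, 0.0036, 0.1551]
ee_rot: [-1.343, 0.977, -0.976]
force: [0.0, -0.8, -1.7]
width: 0.725
```

Run:
```python
from h import *
plan([.4909,.0076,.13],-1.265,2)
im=arm.get_image("side");cv2.imwrite("pics/s1.png",cv2.resize(im[120:240,160:320],None,fx=4,fy=4,interpolation=cv2.INTER_CUBIC))
im=arm.get_image("top");cv2.imwrite("pics/t1.png",cv2.resize(im[150:300,150:310],None,fx=4,fy=4,interpolation=cv2.INTER_CUBIC))
```

```text
now [0.4897 0.0036 0.1551] yaw -1.2591 dyaw -0.0059 tilt [ 0.0021 -0.      0.0008] F [ 0.  -0.8 -1.7] w 6.66 t 10.28
{"x":-0.17,"y":1.25,"z":0.12,"rx":0.001,"ry":0.003,"rz":0.000},
{"x":-0.17,"y":1.25,"z":0.12,"rx":0.001,"ry":0.003,"rz":0.000},
joints [ 0.13  0.35 -0.31  1.99  0.14  0.83 -1.52]
```

View pics/s1.png

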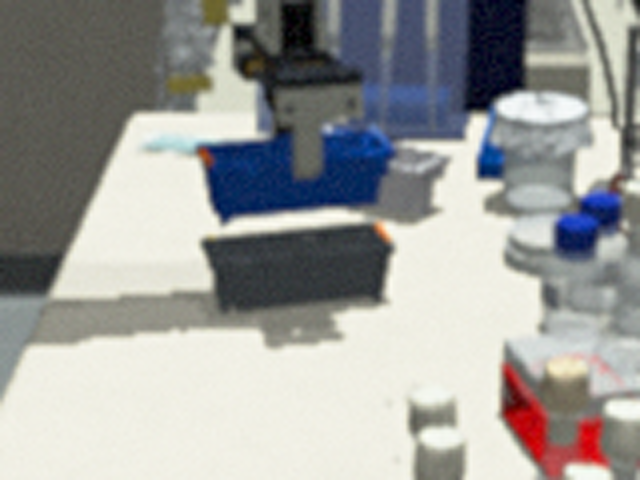

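View pics/t1.png

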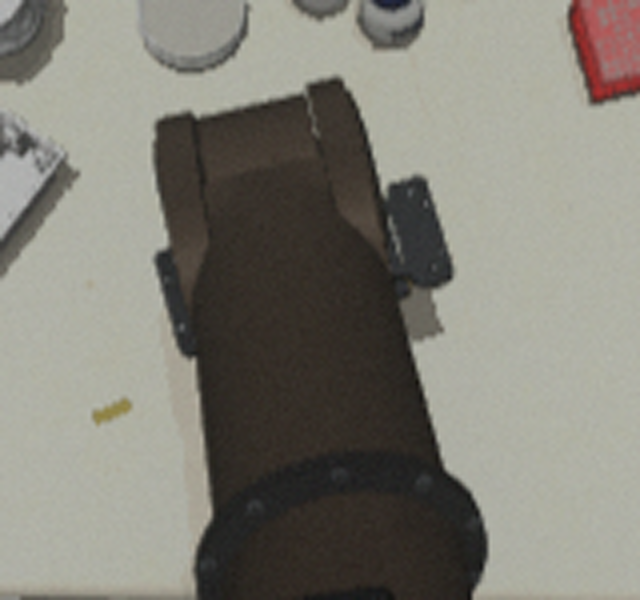

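Call:
move_arm(
  series=[
    {"x":-0.2,"y":0.8,"z":0.1,"rx":0.001,"ry":0.003,"rz":0},
    {"x":-0.2,"y":0.8,"z":0.1,"rx":0.001,"ry":0.003,"rz":0},
    {"x":0,"y":0.4,"z":0,"rx":0,"ry":0,"rz":0},
    {"x":0,"y":0,"z":0,"rx":0,"ry":0,"rz":0},
    {"x":0,"y":0,"z":0,"rx":0,"ry":0,"rz":0},
  ],
)

```text
clock: 11.0
position: [0.4907, 0.0088, 0.1339]
ee_rot: [-1.339, 0.98, -0.982]
force: [-0.2, -0.6, -1.3]
width: 0.725
```

Run:
```python
from h import *
plan([.4909,.0076,.125],-1.265,1)
```

```text
now [0.4907 0.0088 0.1339] yaw -1.2647 dyaw -0.0003 tilt [-0.0006  0.      0.0009] F [-0.2 -0.6 -1.3] w 6.66 t 11.0
{"x":0.12,"y":0.89,"z":-0.02,"rx":-0.001,"ry":0.000,"rz":0.001},
joints [ 0.11  0.37 -0.31  2.01  0.16  0.78 -1.55]
```

Call:
move_arm(
  series=[
    {"x":0.1,"y":0.6,"z":0,"rx":0,"ry":0,"rz":0},
    {"x":0,"y":0.3,"z":0,"rx":0,"ry":0,"rz":0},
    {"x":0,"y":0,"z":0,"rx":0,"ry":0,"rz":0},
    {"x":0,"y":0,"z":0,"rx":0,"ry":0,"rz":0},
  ],
)

```text
clock: 11.5
position: [0.4912, 0.0076, 0.1245]
ee_rot: [-1.338, 0.98, -0.982]
force: [0.0, 0.1, -1.1]
width: 0.722
```

Run:
```python
from h import *
plan([.4909,.0076,.119],-1.265,1)
```

```text
now [0.4912 0.0076 0.1245] yaw -1.265 dyaw -0.0 tilt [-0.001   0.      0.0011] F [ 0.   0.1 -1.1] w 6.63 t 11.5
{"x":-0.01,"y":0.55,"z":-0.03,"rx":-0.001,"ry":0.000,"rz":0.001},
joints [ 0.11  0.39 -0.3   2.02  0.17  0.76 -1.56]
```

Call:
move_arm(
  series=[
    {"x":0,"y":0.25,"z":0,"rx":0,"ry":0,"rz":0},
    {"x":0,"y":0.2,"z":0,"rx":0,"ry":0,"rz":0},
    {"x":0,"y":0,"z":0,"rx":0,"ry":0,"rz":0},
  ],
)

```text
clock: 11.88
position: [0.491, 0.0075, 0.1198]
ee_rot: [-1.339, 0.98, -0.982]
force: [0.9, -0.3, -2.3]
width: 0.725
```

Call:
move_arm(
  series=[
    {"x":0,"y":0.15,"z":0,"rx":0,"ry":0,"rz":0},
    {"x":0,"y":0,"z":0,"rx":0,"ry":0,"rz":0},
  ],
)

```text
clock: 12.12
position: [0.4909, 0.0075, 0.1181]
ee_rot: [-1.339, 0.98, -0.982]
force: [-0.6, 0.4, -2.6]
width: 0.722
```

Call:
move_arm(
  series=[
    {"x":0,"y":0.12,"z":0,"rx":0,"ry":0,"rz":0},
  ],
)

```text
clock: 12.25
position: [0.4909, 0.0075, 0.117]
ee_rot: [-1.339, 0.98, -0.982]
force: [-1.8, -0.8, -0.9]
width: 0.725
```

Call:
move_arm(
  series=[
    {"x":0,"y":0.12,"z":0,"rx":0,"ry":0,"rz":0},
  ],
)

```text
clock: 12.38
position: [0.4909, 0.0074, 0.1158]
ee_rot: [-1.339, 0.98, -0.982]
force: [-3.9, -0.6, 12.3]
width: 0.725
```

Call:
move_arm(
  series=[
    {"x":0,"y":0.03,"z":0,"rx":0,"ry":0,"rz":0},
  ],
)

```text
clock: 12.5
position: [0.4909, 0.0074, 0.1158]
ee_rot: [-1.339, 0.98, -0.983]
force: [-3.8, -0.2, 6.1]
width: 0.724
```

Call:
move_arm(
  series=[
    {"x":0,"y":0.07,"z":0,"rx":0,"ry":0,"rz":0},
  ],
)

```text
clock: 12.62
position: [0.491, 0.0074, 0.1158]
ee_rot: [-1.339, 0.98, -0.983]
force: [-4.9, -2.5, 13.5]
width: 0.721
```

Call:
move_arm(
  series=[
    {"x":0,"y":0.085,"z":0,"rx":0,"ry":0,"rz":0},
    {"x":0,"y":0.085,"z":0,"rx":0,"ry":0,"rz":0},
  ],
)

```text
clock: 12.88
position: [0.491, 0.0074, 0.1158]
ee_rot: [-1.339, 0.979, -0.984]
force: [-5.6, -1.1, 12.7]
width: 0.723
```

Call:
move_arm(
  series=[
    {"x":0,"y":0.11,"z":-0.02,"rx":0,"ry":0,"rz":0},
    {"x":0,"y":0.11,"z":-0.02,"rx":0,"ry":0,"rz":0},
  ],
)

```text
clock: 13.12
position: [0.4909, 0.0074, 0.1157]
ee_rot: [-1.338, 0.977, -0.985]
force: [-5.5, -1.7, 15.9]
width: 0.721
```

Call:
move_arm(
  series=[
    {"x":0,"y":0.12,"z":-0.02,"rx":0,"ry":0,"rz":0},
    {"x":0,"y":0.12,"z":-0.02,"rx":0,"ry":0,"rz":0},
  ],
)

```text
clock: 13.38
position: [0.4909, 0.0075, 0.1157]
ee_rot: [-1.338, 0.976, -0.987]
force: [-6.3, -0.9, 17.7]
width: 0.723
```

Run:
```python
from h import *
plan([.4909,.0076,.116],-1.265,1)
im=arm.get_image("side");cv2.imwrite("pics/s2.png",cv2.resize(im[120:240,160:320],None,fx=4,fy=4,interpolation=cv2.INTER_CUBIC))
```

```text
now [0.4909 0.0075 0.1157] yaw -1.2654 dyaw 0.0004 tilt [-0.0042  0.      0.0049] F [-6.3 -0.9 17.7] w 6.64 t 13.38
{"x":-0.01,"y":-0.03,"z":0.01,"rx":-0.004,"ry":-0.000,"rz":0.005},
joints [ 0.1   0.4  -0.3   2.03  0.18  0.73 -1.57]
```

View pics/s2.png

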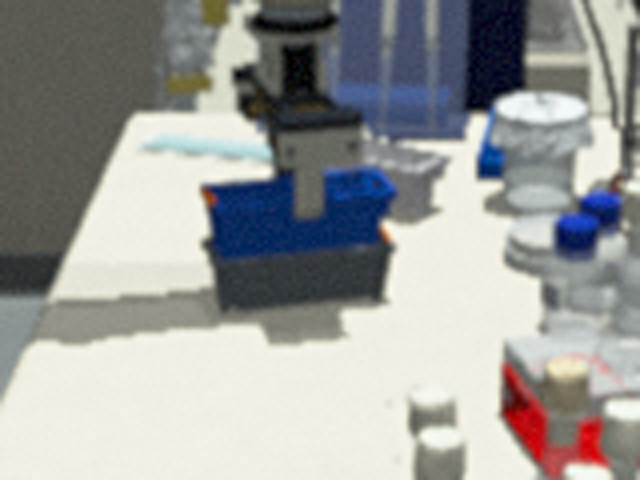

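Call:
move_arm(
  series=[
    {"x":0,"y":0.0,"z":0,"rx":-0.004,"ry":0,"rz":0.005},
    {"x":0,"y":0.0,"z":0,"rx":0,"ry":0,"rz":0},
  ],
)

```text
clock: 13.68
position: [0.491, 0.0075, 0.1161]
ee_rot: [-1.338, 0.981, -0.982]
force: [-0.6, -0.2, -0.8]
width: 0.723
```

Call:
move_arm(
  series=[
    {"x":0,"y":0.0,"z":0,"rx":0,"ry":0,"rz":0},
    {"x":0,"y":0.0,"z":0,"rx":0,"ry":0,"rz":0},
    {"x":0,"y":0.0,"z":0,"rx":0,"ry":0,"rz":0},
  ],
  jaw=9.18,
)

```text
clock: 14.05
position: [0.4917, 0.0077, 0.1161]
ee_rot: [-1.337, 0.98, -0.982]
force: [0.6, -0.1, -0.5]
width: 0.98
```

Call:
move_arm(
  series=[
    {"x":0,"y":-1.5,"z":0,"rx":0,"ry":0,"rz":0},
    {"x":0,"y":-4.0,"z":0,"rx":0,"ry":0,"rz":0},
    {"x":0,"y":-5.0,"z":0,"rx":0,"ry":0,"rz":0},
    {"x":0,"y":-5.0,"z":0,"rx":0,"ry":0,"rz":0},
    {"x":0,"y":-3.0,"z":0,"rx":0,"ry":0,"rz":0},
    {"x":0,"y":0,"z":0,"rx":0,"ry":0,"rz":0},
    {"x":0,"y":0,"z":0,"rx":0,"ry":0,"rz":0},
  ],
)

```text
clock: 14.92
position: [0.4908, 0.0085, 0.3125]
ee_rot: [-1.334, 0.976, -0.982]
force: [-0.0, -0.9, -0.5]
width: 1.001
```

Run:
```python
from h import *
plan([.4909,.0076,.30],-1.265,1)
o=arm.observe();im=arm.get_image("wrist");np.save("w_st.npy",np.r_[o["position"],o["ee_rot"]])
cv2.imwrite("pics/w_st.png",im)
cv2.imwrite("pics/w_st_b.png",cv2.resize(im,None,fx=1.5,fy=1.5,interpolation=cv2.INTER_CUBIC))
print(refine(im,cam("wrist",o),np.array([.491,.0078,.305+np.pi]),z0=.052))
print(refine(im,cam("wrist",o),np.array([.491,.0078,.305+np.pi]),z0=.052,sides=(1,2,3)))
```

```text
now [0.4908 0.0085 0.3125] yaw -1.2633 dyaw -0.0017 tilt [-0.0059  0.      0.0002] F [-0.  -0.9 -0.5] w 9.19 t 14.93
{"x":0.09,"y":1.25,"z":-0.02,"rx":-0.006,"ry":0.002,"rz":0.000},
joints [ 0.16  0.18 -0.33  1.77  0.06  1.19 -1.46]
(array([0.49128543, 0.00782408, 3.45148635]), 180, np.float64(0.24734622534635953))
(array([0.4913917 , 0.00785292, 3.45193099]), 135, np.float64(0.009648533771039225))
```

View pics/w_st_b.png

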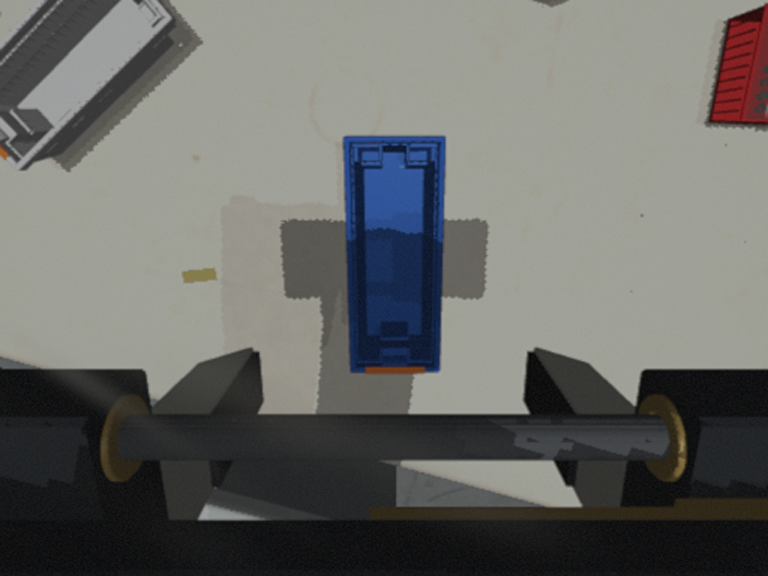

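Run:
```python
from h import *
cp=cam("top")
for n,px,z in(("foil",(143,140),.12),("foilbase",(143,158),.0),("bluerack",(95,155),.03),("lid",(198,153),.03)): print(n,unproj(px,z,*cp))
plan([.545,.273,.27],2.56-np.pi/2,13)
```

```text
foil [0.73665755 0.27428656 0.12      ]
foilbase [7.13146356e-01 3.04225095e-01 2.22044605e-16]
bluerack [0.71095943 0.45339426 0.03      ]
lid [0.72630779 0.11586097 0.03      ]
now [0.4908 0.0085 0.3124] yaw -1.2633 dyaw 2.2525 tilt [-0.0058  0.      0.0001] F [ 0.1 -0.3  0.5] w 9.15 t 14.97
{"x":-1.81,"y":0.33,"z":1.01,"rx":-0.000,"ry":-0.173,"rz":0.000},
{"x":-1.61,"y":0.33,"z":1.31,"rx":-0.000,"ry":-0.173,"rz":0.000},
{"x":-1.36,"y":0.33,"z":1.57,"rx":-0.000,"ry":-0.173,"rz":0.000},
{"x":-1.07,"y":0.33,"z":1.78,"rx":-0.000,"ry":-0.173,"rz":0.000},
{"x":-0.75,"y":0.33,"z":1.94,"rx":-0.000,"ry":-0.173,"rz":0.000},
{"x":-0.40,"y":0.33,"z":2.04,"rx":-0.000,"ry":-0.173,"rz":0.000},
{"x":-0.05,"y":0.33,"z":2.08,"rx":-0.000,"ry":-0.173,"rz":0.000},
{"x":0.31,"y":0.33,"z":2.05,"rx":-0.000,"ry":-0.173,"rz":0.000},
{"x":0.66,"y":0.33,"z":1.97,"rx":-0.000,"ry":-0.173,"rz":0.000},
{"x":0.99,"y":0.33,"z":1.82,"rx":-0.000,"ry":-0.173,"rz":0.000},
{"x":1.29,"y":0.33,"z":1.63,"rx":-0.000,"ry":-0.173,"rz":0.000},
{"x":1.55,"y":0.33,"z":1.38,"rx":-0.000,"ry":-0.173,"rz":0.000},
{"x":1.77,"y":0.33,"z":1.09,"rx":-0.000,"ry":-0.173,"rz":0.000},
joints [ 0.16  0.18 -0.33  1.77  0.06  1.19 -1.46]
```

Call:
move_arm(
  series=[
    {"x":-1.8,"y":0.2,"z":1.0,"rx":0,"ry":-0.173,"rz":0},
    {"x":-1.6,"y":0.2,"z":1.3,"rx":0,"ry":-0.173,"rz":0},
    {"x":-1.4,"y":0.2,"z":1.6,"rx":0,"ry":-0.173,"rz":0},
    {"x":-1.1,"y":0.2,"z":1.8,"rx":0,"ry":-0.173,"rz":0},
    {"x":-0.7,"y":0.2,"z":1.9,"rx":0,"ry":-0.173,"rz":0},
    {"x":-0.4,"y":0.2,"z":2.0,"rx":0,"ry":-0.173,"rz":0},
    {"x":0,"y":0.2,"z":2.1,"rx":0,"ry":-0.173,"rz":0},
    {"x":0.3,"y":0.2,"z":2.0,"rx":0,"ry":-0.173,"rz":0},
    {"x":0.7,"y":0.2,"z":2.0,"rx":0,"ry":-0.173,"rz":0},
  ],
)

```text
clock: 16.1
position: [0.5212, 0.1939, 0.2833]
ee_rot: [-1.554, -0.257, 0.279]
force: [0.7, -0.2, -0.1]
width: 0.998
```

Run:
```python
from h import *
plan([.545,.273,.27],2.56-np.pi/2,5)
```

```text
now [0.5212 0.1939 0.2833] yaw 0.3415 dyaw 0.6477 tilt [-0.0022 -0.     -0.0138] F [ 0.7 -0.2 -0.1] w 9.16 t 16.1
{"x":0.98,"y":0.27,"z":1.33,"rx":-0.000,"ry":-0.130,"rz":-0.003},
{"x":1.14,"y":0.27,"z":1.19,"rx":-0.000,"ry":-0.130,"rz":-0.003},
{"x":1.29,"y":0.27,"z":1.04,"rx":-0.000,"ry":-0.130,"rz":-0.003},
{"x":1.41,"y":0.27,"z":0.86,"rx":-0.000,"ry":-0.130,"rz":-0.003},
{"x":1.51,"y":0.27,"z":0.67,"rx":-0.000,"ry":-0.130,"rz":-0.003},
joints [ 0.03  0.38 -0.66  1.64  0.24  1.22 -0.34]
```

Call:
move_arm(
  series=[
    {"x":1.0,"y":0.2,"z":1.3,"rx":0,"ry":-0.13,"rz":-0.003},
    {"x":1.1,"y":0.2,"z":1.2,"rx":0,"ry":-0.13,"rz":-0.003},
    {"x":1.3,"y":0.2,"z":1.0,"rx":0,"ry":-0.13,"rz":-0.003},
    {"x":1.4,"y":0.2,"z":0.8,"rx":0,"ry":-0.12,"rz":-0.003},
    {"x":1.0,"y":0.2,"z":0.5,"rx":0,"ry":-0.08,"rz":-0.002},
    {"x":0,"y":0,"z":0,"rx":0,"ry":0,"rz":0},
    {"x":0,"y":0,"z":0,"rx":0,"ry":0,"rz":0},
  ],
)

```text
clock: 16.98
position: [0.5393, 0.2689, 0.2635]
ee_rot: [-1.429, -0.732, 0.756]
force: [-0.3, -0.8, -0.1]
width: 1.001
```

Run:
```python
from h import *
o=arm.observe();im=arm.get_image("wrist");np.save("w_white.npy",np.r_[o["position"],o["ee_rot"]])
cv2.imwrite("pics/w_white.png",im)
p=np.array([.545,.273,2.56])
for h in (7,4,3):
  r=refine(im,cam("wrist",o),p,half=h);print(r);p=r[0]
q=proj(tote(p),*cam("wrist",o));im2=cv2.resize(im,None,fx=1.5,fy=1.5,interpolation=cv2.INTER_CUBIC)
for a in q: cv2.circle(im2,tuple(int(v) for v in (a*1.5)),2,(0,255,0),-1)
print(q*1.5)
cv2.imwrite("pics/w_white_b.png",im2)
plan([p[0],p[1],.10],p[2]-np.pi/2,5)
```

```text
(array([0.53961411, 0.26991981, 2.58228424]), 125, np.float64(1.5016101007889726))
(array([0.53926651, 0.26970083, 2.5651784 ]), 118, np.float64(0.7250873976284202))
(array([0.53888036, 0.2697552 , 2.55611165]), 108, np.float64(0.5006221876268475))
[[340.92538016 139.20760135]
 [442.86047288 135.90878655]
 [443.65094765 371.60424042]
 [354.08394199 373.79213345]]
now [0.5393 0.2688 0.2635] yaw 0.9553 dyaw 0.0301 tilt [-0.0158 -0.0001 -0.0089] F [ 0.5  1.  -0.6] w 9.2 t 17.02
{"x":0.01,"y":3.27,"z":0.02,"rx":-0.003,"ry":-0.006,"rz":-0.002},
{"x":0.01,"y":3.27,"z":0.02,"rx":-0.003,"ry":-0.006,"rz":-0.002},
{"x":0.01,"y":3.27,"z":0.02,"rx":-0.003,"ry":-0.006,"rz":-0.002},
{"x":0.01,"y":3.27,"z":0.02,"rx":-0.003,"ry":-0.006,"rz":-0.002},
{"x":0.01,"y":3.27,"z":0.02,"rx":-0.003,"ry":-0.006,"rz":-0.002},
joints [-0.03  0.51 -0.78  1.54  0.36  1.25  0.09]
```

View pics/w_white_b.png

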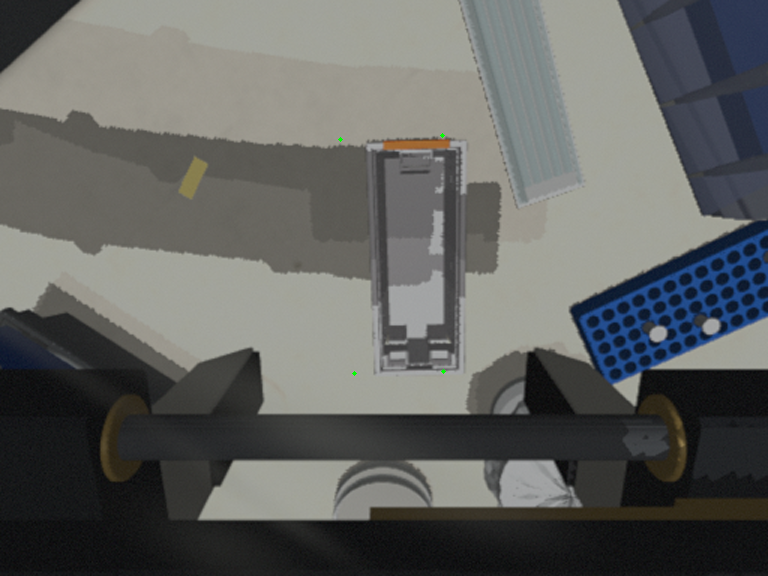

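Run:
```python
from h import *
a=np.load("w_white.npy");o=dict(position=a[:3],ee_rot=a[3:]);cp=cam("wrist",o);im=cv2.imread("pics/w_white.png")
p,r=fitcrop([(367,141),(467,140),(463,372),(375,372)],1.5,0,0,cp,[.545,.273,2.56]);print(p,r.round(2).tolist())
for h in (3,2):
  p,n,m=refine(im,cp,p,half=h);print(p,n,m)
plan([p[0],p[1],.10],p[2]-np.pi/2,5)
q=proj(tote(p),*cp)
x=cv2.resize(im[80:260,230:330],None,fx=3.3,fy=3.3,interpolation=cv2.INTER_CUBIC)
cv2.polylines(x,[((q-[230,80]+.5)*3.3-.5).round().astype(int)],True,(0,255,0),1)
cv2.imwrite("pics/w_white_c.png",x)
```

```text
[0.54852037 0.28203083 2.54563673] [[-0.54, -0.61], [0.8, -1.39], [0.38, 0.89], [-0.69, 1.78]]
[0.54529738 0.279347   2.55572043] 124 0.7180376217798082
[0.54517259 0.27923012 2.55316812] 117 0.7260226321061012
now [0.5393 0.2688 0.2635] yaw 0.9553 dyaw 0.0271 tilt [-0.0158 -0.0001 -0.0089] F [ 0.5  1.  -0.6] w 9.2 t 17.02
{"x":0.24,"y":3.27,"z":0.02,"rx":-0.003,"ry":-0.005,"rz":-0.002},
{"x":0.24,"y":3.27,"z":0.02,"rx":-0.003,"ry":-0.005,"rz":-0.002},
{"x":0.24,"y":3.27,"z":0.02,"rx":-0.003,"ry":-0.005,"rz":-0.002},
{"x":0.24,"y":3.27,"z":0.02,"rx":-0.003,"ry":-0.005,"rz":-0.002},
{"x":0.24,"y":3.27,"z":0.02,"rx":-0.003,"ry":-0.005,"rz":-0.002},
joints [-0.03  0.51 -0.78  1.54  0.36  1.25  0.09]
```

View pics/w_white_c.png

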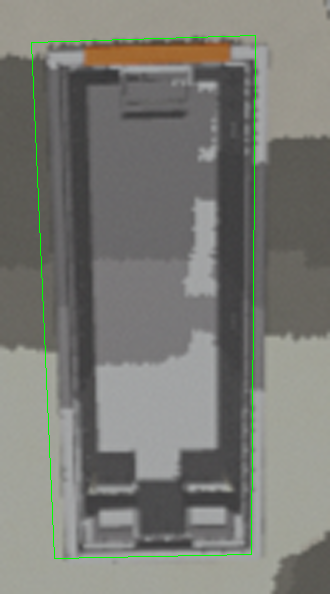

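Run:
```python
from h import *
a=np.load("w_white.npy");o=dict(position=a[:3],ee_rot=a[3:]);cp=cam("wrist",o)
p,r=fitcrop([(47,48),(268,46),(263,556),(62,556)],3.3,230,80,cp,[.545,.273,2.56]);print(p,r.round(2).tolist())
plan([p[0],p[1],.10],p[2]-np.pi/2,5)
```

```text
[0.54859417 0.28152114 2.54630328] [[-0.37, -0.57], [0.65, -1.46], [-0.76, 0.86], [0.42, 1.78]]
now [0.5393 0.2688 0.2635] yaw 0.9553 dyaw 0.0203 tilt [-0.0158 -0.0001 -0.0089] F [ 0.5  1.  -0.6] w 9.2 t 17.02
{"x":0.32,"y":3.27,"z":-0.01,"rx":-0.003,"ry":-0.004,"rz":-0.002},
{"x":0.32,"y":3.27,"z":-0.01,"rx":-0.003,"ry":-0.004,"rz":-0.002},
{"x":0.32,"y":3.27,"z":-0.01,"rx":-0.003,"ry":-0.004,"rz":-0.002},
{"x":0.32,"y":3.27,"z":-0.01,"rx":-0.003,"ry":-0.004,"rz":-0.002},
{"x":0.32,"y":3.27,"z":-0.01,"rx":-0.003,"ry":-0.004,"rz":-0.002},
joints [-0.03  0.51 -0.78  1.54  0.36  1.25  0.09]
```

Call:
move_arm(
  series=[
    {"x":0.3,"y":3.2,"z":0,"rx":-0.003,"ry":-0.004,"rz":-0.002},
    {"x":0.3,"y":3.2,"z":0,"rx":-0.003,"ry":-0.004,"rz":-0.002},
    {"x":0.3,"y":3.2,"z":0,"rx":-0.003,"ry":-0.004,"rz":-0.002},
    {"x":0.3,"y":3.2,"z":0,"rx":-0.003,"ry":-0.004,"rz":-0.002},
    {"x":0.3,"y":2.4,"z":0,"rx":-0.003,"ry":-0.004,"rz":-0.002},
    {"x":0,"y":0,"z":0,"rx":0,"ry":0,"rz":0},
    {"x":0,"y":0,"z":0,"rx":0,"ry":0,"rz":0},
  ],
)

```text
clock: 17.9
position: [0.5482, 0.2778, 0.1095]
ee_rot: [-1.439, -0.754, 0.748]
force: [0.0, -0.1, 0.4]
width: 1.002
```

Run:
```python
from h import *
plan([.5486,.2815,.064],2.5463-np.pi/2,4)
o=arm.observe();im=arm.get_image("wrist");np.save("w_white2.npy",np.r_[o["position"],o["ee_rot"]])
cv2.imwrite("pics/w_white2.png",im)
q=proj(tote([.5486,.2815,2.5463]),*cam("wrist",o))*1.5;print(q.round(1).tolist())
x=cv2.resize(im,None,fx=1.5,fy=1.5,interpolation=cv2.INTER_CUBIC)
cv2.imwrite("pics/w_white2_b.png",x)
```

```text
now [0.5482 0.2778 0.1095] yaw 0.9633 dyaw 0.0122 tilt [ 0.0035 -0.      0.0025] F [ 0.  -0.1  0.4] w 9.2 t 17.9
{"x":0.08,"y":1.14,"z":0.05,"rx":0.001,"ry":-0.003,"rz":0.001},
{"x":0.08,"y":1.14,"z":0.05,"rx":0.001,"ry":-0.003,"rz":0.001},
{"x":0.08,"y":1.14,"z":0.05,"rx":0.001,"ry":-0.003,"rz":0.001},
{"x":0.08,"y":1.14,"z":0.04,"rx":0.001,"ry":-0.003,"rz":0.001},
joints [-0.1   0.66 -0.7   1.71  0.51  0.96 -0.03]
[[303.3, 119.4], [492.3, 116.9], [475.6, 510.9], [327.3, 512.8]]
```

View pics/w_white2_b.png

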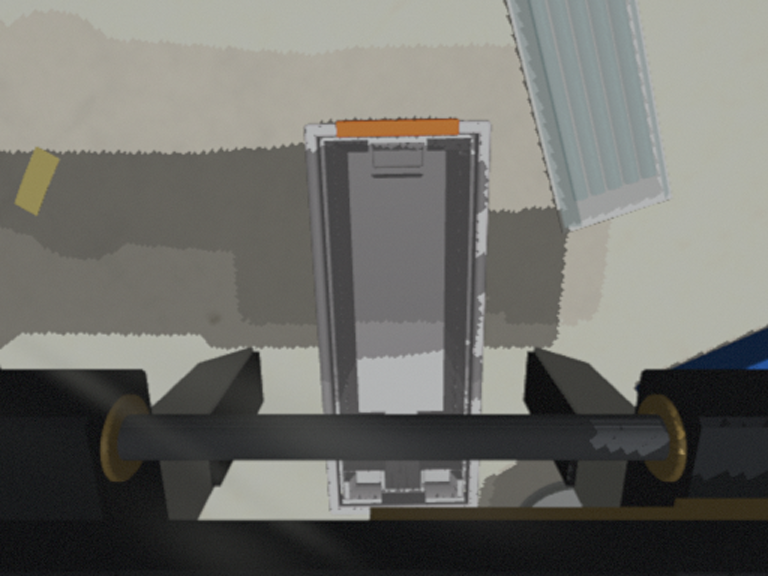

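Call:
move_arm(
  series=[
    {"x":0.1,"y":1.2,"z":0,"rx":0.001,"ry":-0.004,"rz":0},
    {"x":0.1,"y":1.2,"z":0.1,"rx":0.001,"ry":-0.004,"rz":0},
    {"x":0.1,"y":1.1,"z":0,"rx":0.001,"ry":-0.003,"rz":0},
    {"x":0,"y":0.6,"z":0,"rx":0,"ry":0,"rz":0},
    {"x":0,"y":0,"z":0,"rx":0,"ry":0,"rz":0},
  ],
)

```text
clock: 18.58
position: [0.5501, 0.281, 0.0671]
ee_rot: [-1.434, -0.763, 0.756]
force: [-0.2, -1.0, 0.9]
width: 1.001
```

Run:
```python
from h import *
plan([.5486,.2815,.064],2.5463-np.pi/2,1)
```

```text
now [0.5501 0.281  0.0671] yaw 0.9741 dyaw 0.0014 tilt [ 0.0016 -0.      0.0041] F [-0.2 -1.   0.9] w 9.18 t 18.57
{"x":-0.04,"y":0.31,"z":0.15,"rx":0.002,"ry":-0.001,"rz":0.004},
joints [-0.12  0.71 -0.67  1.73  0.55  0.89 -0.05]
```

Call:
move_arm(
  series=[
    {"x":0,"y":0.3,"z":0.15,"rx":0.002,"ry":-0.001,"rz":0.004},
    {"x":0,"y":0,"z":0,"rx":0,"ry":0,"rz":0},
  ],
)

```text
clock: 18.82
position: [0.5489, 0.2822, 0.0642]
ee_rot: [-1.433, -0.76, 0.76]
force: [0.3, -0.3, -0.8]
width: 1.002
```

Call:
move_arm(
  series=[
    {"x":0,"y":0,"z":0,"rx":0,"ry":0,"rz":0},
    {"x":0,"y":0,"z":0,"rx":0,"ry":0,"rz":0},
    {"x":0,"y":0,"z":0,"rx":0,"ry":0,"rz":0},
    {"x":0,"y":0,"z":0,"rx":0,"ry":0,"rz":0},
  ],
  jaw=6.0,
  newtons=45,
)

```text
clock: 19.32
position: [0.5492, 0.2823, 0.0648]
ee_rot: [-1.433, -0.761, 0.759]
force: [-0.1, 0.1, -0.7]
width: 0.722
```

Run:
```python
from h import *
plan([.5486,.2815,.064],2.5463-np.pi/2,1)
```

```text
now [0.5492 0.2823 0.0648] yaw 0.9751 dyaw 0.0004 tilt [ 0.    -0.     0.001] F [-0.1  0.1 -0.7] w 6.63 t 19.32
{"x":-0.10,"y":0.08,"z":0.00,"rx":0.000,"ry":-0.000,"rz":0.001},
joints [-0.12  0.72 -0.67  1.73  0.55  0.89 -0.06]
```

Call:
move_arm(
  series=[
    {"x":0,"y":-1.0,"z":0,"rx":0,"ry":0,"rz":0},
    {"x":0,"y":-2.5,"z":0,"rx":0,"ry":0,"rz":0},
    {"x":0,"y":-4.0,"z":0,"rx":0,"ry":0,"rz":0},
    {"x":0,"y":-4.0,"z":0,"rx":0,"ry":0,"rz":0},
    {"x":0,"y":-3.5,"z":0,"rx":0,"ry":0,"rz":0},
    {"x":0,"y":-1.0,"z":0,"rx":0,"ry":0,"rz":0},
    {"x":0,"y":0,"z":0,"rx":0,"ry":0,"rz":0},
  ],
)

```text
clock: 20.2
position: [0.5478, 0.2815, 0.2309]
ee_rot: [-1.433, -0.76, 0.762]
force: [0.1, 1.0, -2.2]
width: 0.723
```

Run:
```python
from h import *
plan([.4910,.0076,.22],3.4515-np.pi/2,12)
o=arm.observe();im=arm.get_image("wrist");np.save("w_wheld.npy",np.r_[o["position"],o["ee_rot"]])
cv2.imwrite("pics/w_wheld.png",im)
cv2.imwrite("pics/w_wheld_b.png",cv2.resize(im[0:384,100:412],None,fx=1.5,fy=1.5,interpolation=cv2.INTER_CUBIC))
```

```text
now [0.5478 0.2815 0.2309] yaw 0.9761 dyaw 0.9046 tilt [-0.0011 -0.     -0.0011] F [ 0.1  1.  -2.2] w 6.64 t 20.2
{"x":-2.16,"y":0.09,"z":-0.89,"rx":-0.000,"ry":-0.075,"rz":-0.000},
{"x":-2.22,"y":0.09,"z":-0.72,"rx":-0.000,"ry":-0.075,"rz":-0.000},
{"x":-2.26,"y":0.09,"z":-0.55,"rx":-0.000,"ry":-0.075,"rz":-0.000},
{"x":-2.30,"y":0.09,"z":-0.38,"rx":-0.000,"ry":-0.075,"rz":-0.000},
{"x":-2.32,"y":0.09,"z":-0.21,"rx":-0.000,"ry":-0.075,"rz":-0.000},
{"x":-2.33,"y":0.09,"z":-0.03,"rx":-0.000,"ry":-0.075,"rz":-0.000},
{"x":-2.33,"y":0.09,"z":0.14,"rx":-0.000,"ry":-0.075,"rz":-0.000},
{"x":-2.31,"y":0.09,"z":0.32,"rx":-0.000,"ry":-0.075,"rz":-0.000},
{"x":-2.28,"y":0.09,"z":0.49,"rx":-0.000,"ry":-0.075,"rz":-0.000},
{"x":-2.24,"y":0.09,"z":0.66,"rx":-0.000,"ry":-0.075,"rz":-0.000},
{"x":-2.18,"y":0.09,"z":0.83,"rx":-0.000,"ry":-0.075,"rz":-0.000},
{"x":-2.11,"y":0.09,"z":0.99,"rx":-0.000,"ry":-0.075,"rz":-0.000},
joints [-0.06  0.55 -0.77  1.57  0.4   1.19  0.07]
```

View pics/w_wheld_b.png

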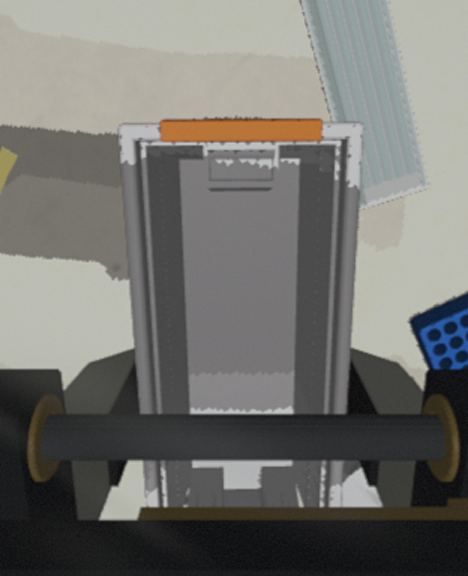

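Run:
```python
from h import *
a=np.load("w_white2.npy");o=dict(position=a[:3],ee_rot=a[3:]);cp=cam("wrist",o)
p,r=fitcrop([(304.5,125),(491,121),(477,506),(329.5,509)],1.5,0,0,cp,[.5486,.2815,2.5463]);print(p,r.round(2).tolist())
z=np.array([np.cos(2.5463),np.sin(2.5463)]);print("z off",(p[:2]-[.5492,.2823])@z)
P=arm.camera_params("wrist");M=np.linalg.inv(P["tool_from_camera"])
for dz in(.080,.082,.084): print(proj(np.array([[0,.0028,dz]]),P["K"],M[:3,:3],M[:3,3]))
im=cv2.imread("pics/w_wheld.png")
cv2.imwrite("pics/c1.png",cv2.resize(im[60:110,160:360],None,fx=4,fy=4,interpolation=cv2.INTER_CUBIC))
im=cv2.imread("pics/w_held.png")
cv2.imwrite("pics/c2.png",cv2.resize(im[60:110,160:360],None,fx=4,fy=4,interpolation=cv2.INTER_CUBIC))
```

```text
[0.54914922 0.28149207 2.55187932] [[-0.87, -2.29], [0.69, -2.05], [0.36, 3.76], [-0.11, 3.44]]
z off -0.00041100240401504407
[[260.94642588  88.60424269]]
[[260.94004742  83.44156137]]
[[260.9336149   78.23511193]]
```

View pics/c1.png

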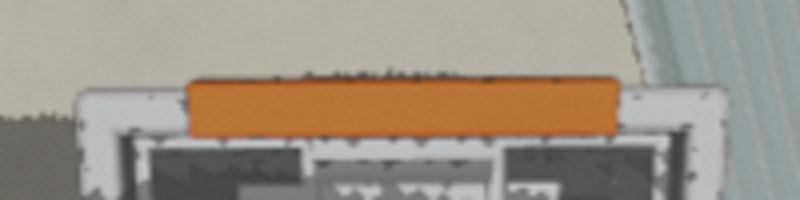

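View pics/c2.png

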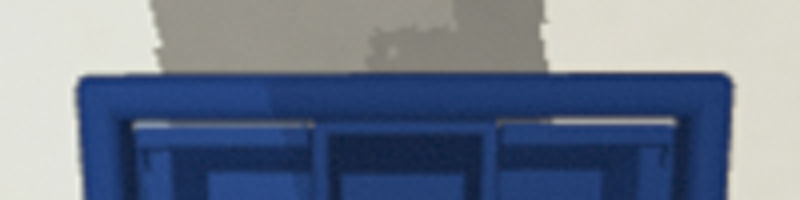

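Call:
move_arm(
  series=[
    {"x":-2.2,"y":0,"z":-0.9,"rx":0,"ry":-0.075,"rz":0},
    {"x":-2.2,"y":0,"z":-0.7,"rx":0,"ry":-0.075,"rz":0},
    {"x":-2.3,"y":0,"z":-0.5,"rx":0,"ry":-0.075,"rz":0},
    {"x":-2.3,"y":0,"z":-0.4,"rx":0,"ry":-0.075,"rz":0},
    {"x":-2.3,"y":0,"z":-0.2,"rx":0,"ry":-0.075,"rz":0},
    {"x":-2.3,"y":0,"z":0,"rx":0,"ry":-0.075,"rz":0},
    {"x":-2.3,"y":0,"z":0.1,"rx":0,"ry":-0.075,"rz":0},
    {"x":-2.3,"y":0,"z":0.3,"rx":0,"ry":-0.075,"rz":0},
  ],
)

```text
clock: 21.25
position: [0.5037, 0.092, 0.2176]
ee_rot: [-1.183, -1.212, 1.245]
force: [0.7, 0.2, -0.9]
width: 0.722
```

Run:
```python
from h import *
plan([.4901,.0074,.21],1.881,4)
```

```text
now [0.5037 0.092  0.2176] yaw 1.6002 dyaw 0.2808 tilt [-0.0222 -0.0001 -0.0047] F [ 0.7  0.2 -0.9] w 6.62 t 21.25
{"x":-2.10,"y":0.19,"z":0.40,"rx":-0.006,"ry":-0.070,"rz":-0.001},
{"x":-2.07,"y":0.19,"z":0.55,"rx":-0.006,"ry":-0.070,"rz":-0.001},
{"x":-2.03,"y":0.19,"z":0.69,"rx":-0.006,"ry":-0.070,"rz":-0.001},
{"x":-1.97,"y":0.19,"z":0.83,"rx":-0.006,"ry":-0.070,"rz":-0.001},
joints [ 0.43  0.46 -0.97  1.81  0.42  1.12  0.91]
```

Call:
move_arm(
  series=[
    {"x":-2.1,"y":0,"z":0.4,"rx":-0.006,"ry":-0.07,"rz":-0.001},
    {"x":-2.0,"y":0,"z":0.5,"rx":-0.006,"ry":-0.07,"rz":-0.001},
    {"x":-2.0,"y":0,"z":0.7,"rx":-0.006,"ry":-0.06,"rz":-0.001},
    {"x":-1.2,"y":0,"z":0.5,"rx":-0.006,"ry":-0.04,"rz":-0.001},
    {"x":0,"y":0,"z":0,"rx":0,"ry":0,"rz":0},
    {"x":0,"y":0,"z":0,"rx":0,"ry":0,"rz":0},
  ],
)

```text
clock: 22.0
position: [0.4866, 0.0109, 0.2097]
ee_rot: [-1.054, -1.401, 1.41]
force: [0.2, 0.3, -2.2]
width: 0.724
```

Run:
```python
from h import *
plan([.4901,.0074,.19],1.881,2)
```

```text
now [0.4866 0.0109 0.2097] yaw 1.8452 dyaw 0.0358 tilt [-0.0111  0.      0.0064] F [ 0.2  0.3 -2.2] w 6.65 t 22.0
{"x":-0.22,"y":0.99,"z":-0.12,"rx":-0.006,"ry":-0.018,"rz":0.003},
{"x":-0.22,"y":0.99,"z":-0.12,"rx":-0.006,"ry":-0.018,"rz":0.003},
joints [ 0.66  0.45 -1.05  1.88  0.44  1.08  1.28]
```

Call:
move_arm(
  series=[
    {"x":-0.2,"y":0.9,"z":-0.1,"rx":-0.006,"ry":-0.018,"rz":0.003},
    {"x":-0.2,"y":0.9,"z":-0.1,"rx":-0.005,"ry":-0.016,"rz":0.003},
    {"x":0,"y":0,"z":0,"rx":0,"ry":0,"rz":0},
    {"x":0,"y":0,"z":0,"rx":0,"ry":0,"rz":0},
  ],
)

```text
clock: 22.5
position: [0.4894, 0.0095, 0.1898]
ee_rot: [-1.043, -1.436, 1.435]
force: [-0.2, 0.6, -1.8]
width: 0.722
```

Run:
```python
from h import *
plan([.4901,.0074,.175],1.881,2)
im=arm.get_image("side");cv2.imwrite("pics/s3.png",cv2.resize(im[100:240,160:320],None,fx=4,fy=4,interpolation=cv2.INTER_CUBIC))
```

```text
now [0.4894 0.0095 0.1898] yaw 1.8839 dyaw -0.0029 tilt [ 0.0001 -0.      0.0013] F [-0.2  0.6 -1.8] w 6.63 t 22.5
{"x":-0.11,"y":0.74,"z":-0.00,"rx":0.000,"ry":0.001,"rz":0.001},
{"x":-0.11,"y":0.74,"z":-0.00,"rx":0.000,"ry":0.001,"rz":0.001},
joints [ 0.65  0.48 -1.04  1.91  0.48  1.03  1.29]
```

View pics/s3.png

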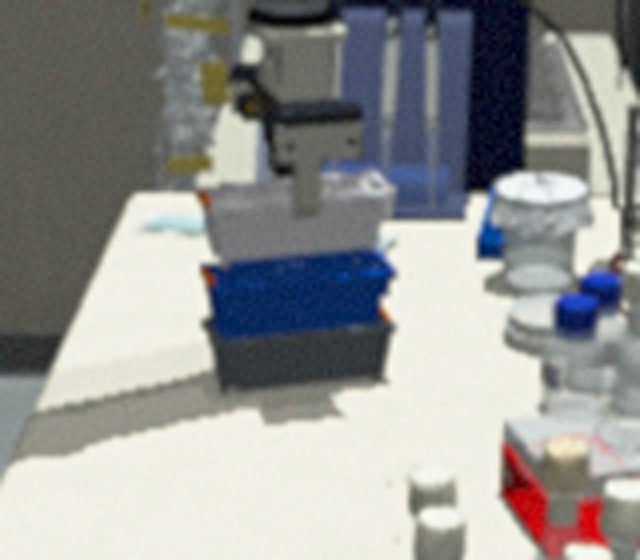

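Call:
move_arm(
  series=[
    {"x":-0.2,"y":0.4,"z":0,"rx":0,"ry":0.003,"rz":0},
    {"x":0,"y":0.3,"z":0,"rx":0,"ry":0,"rz":0},
    {"x":0,"y":0,"z":0,"rx":0,"ry":0,"rz":0},
  ],
)

```text
clock: 22.92
position: [0.4903, 0.0073, 0.1826]
ee_rot: [-1.046, -1.434, 1.432]
force: [0.4, 0.1, -1.8]
width: 0.721
```

Run:
```python
from h import *
plan([.4901,.0074,.155],1.881,3)
```

```text
now [0.4903 0.0073 0.1826] yaw 1.8801 dyaw 0.0009 tilt [ 0.0007 -0.      0.0009] F [ 0.4  0.1 -1.8] w 6.62 t 22.93
{"x":0.00,"y":0.92,"z":0.01,"rx":0.000,"ry":-0.000,"rz":0.000},
{"x":0.00,"y":0.92,"z":0.01,"rx":0.000,"ry":-0.000,"rz":0.000},
{"x":0.00,"y":0.92,"z":0.01,"rx":0.000,"ry":-0.000,"rz":0.000},
joints [ 0.64  0.48 -1.03  1.92  0.49  1.02  1.28]
```

Well aligned; descend in small steps.

Call:
move_arm(
  series=[
    {"x":0,"y":0.5,"z":0,"rx":0,"ry":0,"rz":0},
    {"x":0,"y":0.5,"z":0,"rx":0,"ry":0,"rz":0},
    {"x":0,"y":0,"z":0,"rx":0,"ry":0,"rz":0},
  ],
)

```text
clock: 23.3
position: [0.4903, 0.0073, 0.1719]
ee_rot: [-1.046, -1.434, 1.432]
force: [0.9, 0.5, -0.9]
width: 0.722
```

Call:
move_arm(
  series=[
    {"x":0,"y":0.5,"z":0,"rx":0,"ry":0,"rz":0},
    {"x":0,"y":0.5,"z":0,"rx":0,"ry":0,"rz":0},
    {"x":0,"y":0,"z":0,"rx":0,"ry":0,"rz":0},
  ],
)

```text
clock: 23.68
position: [0.4903, 0.0073, 0.1611]
ee_rot: [-1.046, -1.434, 1.432]
force: [-0.4, 0.3, -1.2]
width: 0.723
```

Run:
```python
from h import *
plan([.4901,.0074,.15],1.881,1)
```

```text
now [0.4903 0.0073 0.1611] yaw 1.88 dyaw 0.001 tilt [ 0.0006 -0.      0.0009] F [-0.4  0.3 -1.2] w 6.63 t 23.68
{"x":0.01,"y":1.11,"z":0.01,"rx":0.001,"ry":-0.001,"rz":0.001},
joints [ 0.62  0.51 -1.01  1.94  0.52  0.98  1.25]
```

Call:
move_arm(
  series=[
    {"x":0,"y":0.4,"z":0,"rx":0,"ry":0,"rz":0},
    {"x":0,"y":0.4,"z":0,"rx":0,"ry":0,"rz":0},
    {"x":0,"y":0,"z":0,"rx":0,"ry":0,"rz":0},
  ],
)

```text
clock: 24.05
position: [0.4903, 0.0074, 0.1526]
ee_rot: [-1.046, -1.434, 1.432]
force: [-0.4, 0.3, -1.8]
width: 0.723
```

Call:
move_arm(
  series=[
    {"x":0,"y":0.25,"z":0,"rx":0,"ry":0,"rz":0},
    {"x":0,"y":0.2,"z":0,"rx":0,"ry":0,"rz":0},
  ],
)

```text
clock: 24.3
position: [0.4905, 0.0074, 0.148]
ee_rot: [-1.047, -1.434, 1.432]
force: [-0.1, 0.1, -0.9]
width: 0.725
```

Call:
move_arm(
  series=[
    {"x":0,"y":0.2,"z":0,"rx":0,"ry":0,"rz":0},
    {"x":0,"y":0.12,"z":0,"rx":0,"ry":0,"rz":0},
  ],
)

```text
clock: 24.55
position: [0.4906, 0.0076, 0.1446]
ee_rot: [-1.047, -1.435, 1.432]
force: [0.3, 0.0, -1.5]
width: 0.722
```

Call:
move_arm(
  series=[
    {"x":0,"y":0.12,"z":0,"rx":0,"ry":0,"rz":0},
  ],
)

```text
clock: 24.68
position: [0.4907, 0.0077, 0.1434]
ee_rot: [-1.047, -1.435, 1.431]
force: [0.0, 0.7, -1.7]
width: 0.724
```

Call:
move_arm(
  series=[
    {"x":0,"y":0.1,"z":0,"rx":0,"ry":0,"rz":0},
  ],
)

```text
clock: 24.8
position: [0.4907, 0.0079, 0.1424]
ee_rot: [-1.047, -1.435, 1.431]
force: [-0.4, 0.7, -0.6]
width: 0.723
```

Call:
move_arm(
  series=[
    {"x":0,"y":0.1,"z":0,"rx":0,"ry":0,"rz":0},
  ],
)

```text
clock: 24.92
position: [0.4906, 0.0079, 0.1414]
ee_rot: [-1.047, -1.435, 1.431]
force: [-0.6, 0.2, -0.4]
width: 0.723
```

Call:
move_arm(
  series=[
    {"x":0,"y":0.08,"z":0,"rx":0,"ry":0,"rz":0},
  ],
)

```text
clock: 25.05
position: [0.4905, 0.0081, 0.1407]
ee_rot: [-1.046, -1.435, 1.431]
force: [-3.6, 0.6, 4.5]
width: 0.727
```

Call:
move_arm(
  series=[
    {"x":0,"y":0.08,"z":0,"rx":0,"ry":0,"rz":0},
  ],
)

```text
clock: 25.18
position: [0.4905, 0.0085, 0.1403]
ee_rot: [-1.046, -1.435, 1.431]
force: [-4.5, 0.3, 14.2]
width: 0.717
```

Call:
move_arm(
  series=[
    {"x":0,"y":0.08,"z":0,"rx":0,"ry":0,"rz":0},
  ],
)

```text
clock: 25.3
position: [0.4905, 0.0087, 0.1403]
ee_rot: [-1.047, -1.435, 1.432]
force: [-4.2, -0.5, 15.0]
width: 0.722
```

Call:
move_arm(
  series=[
    {"x":-0.03,"y":0.095,"z":0,"rx":0,"ry":0,"rz":0},
    {"x":-0.03,"y":0.095,"z":0,"rx":0,"ry":0,"rz":0},
  ],
)

```text
clock: 25.55
position: [0.4905, 0.0088, 0.1402]
ee_rot: [-1.048, -1.435, 1.433]
force: [-7.1, -0.5, 15.5]
width: 0.722
```

Run:
```python
from h import *
plan([.4905,.0076,.14],1.881,1)
```

```text
now [0.4905 0.0088 0.1402] yaw 1.8805 dyaw 0.0005 tilt [ 0.0016  0.     -0.0004] F [-7.1 -0.5 15.5] w 6.63 t 25.55
{"x":-0.11,"y":0.02,"z":0.03,"rx":0.002,"ry":-0.000,"rz":-0.000},
joints [ 0.6   0.53 -0.98  1.97  0.55  0.94  1.21]
```

Call:
move_arm(
  series=[
    {"x":-0.03,"y":0.105,"z":0,"rx":0,"ry":0,"rz":0},
    {"x":-0.03,"y":0.105,"z":0,"rx":0,"ry":0,"rz":0},
  ],
)

```text
clock: 25.8
position: [0.4904, 0.0089, 0.1402]
ee_rot: [-1.049, -1.435, 1.434]
force: [-7.3, -0.2, 18.3]
width: 0.723
```

Call:
move_arm(
  series=[
    {"x":-0.03,"y":0.11,"z":0,"rx":0,"ry":0,"rz":0},
    {"x":-0.03,"y":0.11,"z":0,"rx":0,"ry":0,"rz":0},
  ],
)

```text
clock: 26.05
position: [0.4904, 0.009, 0.1402]
ee_rot: [-1.05, -1.434, 1.435]
force: [-7.0, -0.3, 17.7]
width: 0.724
```

Call:
move_arm(
  series=[
    {"x":0,"y":0,"z":0,"rx":0,"ry":0,"rz":0},
    {"x":0,"y":0,"z":0,"rx":0,"ry":0,"rz":0},
  ],
)

```text
clock: 26.3
position: [0.4903, 0.0089, 0.1407]
ee_rot: [-1.051, -1.434, 1.436]
force: [-0.7, -0.1, -1.0]
width: 0.722
```

Call:
move_arm(
  series=[
    {"x":0,"y":0,"z":0,"rx":0,"ry":0,"rz":0},
    {"x":0,"y":0,"z":0,"rx":0,"ry":0,"rz":0},
    {"x":0,"y":0,"z":0,"rx":0,"ry":0,"rz":0},
  ],
  jaw=9.18,
)

```text
clock: 26.68
position: [0.4908, 0.0086, 0.1405]
ee_rot: [-1.052, -1.434, 1.436]
force: [0.0, 0.3, 0.1]
width: 0.979
```

Call:
move_arm(
  series=[
    {"x":0,"y":-1.5,"z":0,"rx":0,"ry":0,"rz":0},
    {"x":0,"y":-4.0,"z":0,"rx":0,"ry":0,"rz":0},
    {"x":0,"y":-5.0,"z":0,"rx":0,"ry":0,"rz":0},
    {"x":0,"y":-5.0,"z":0,"rx":0,"ry":0,"rz":0},
    {"x":0,"y":-3.0,"z":0,"rx":0,"ry":0,"rz":0},
    {"x":0,"y":0,"z":0,"rx":0,"ry":0,"rz":0},
    {"x":0,"y":0,"z":0,"rx":0,"ry":0,"rz":0},
  ],
)

```text
clock: 27.55
position: [0.4894, 0.011, 0.3361]
ee_rot: [-1.05, -1.439, 1.437]
force: [-0.8, 0.1, -0.0]
width: 1.004
```

Run:
```python
from h import *
o=arm.observe();im=arm.get_image("wrist");np.save("w_fin.npy",np.r_[o["position"],o["ee_rot"]])
cv2.imwrite("pics/w_fin.png",im);cp=cam("wrist",o)
x=cv2.resize(im,None,fx=1.5,fy=1.5,interpolation=cv2.INTER_CUBIC)
q=proj(tote([.4912,.0077,3.4505],.076),*cp)*1.5;print(q.round(1).tolist())
cv2.imwrite("pics/w_fin_b.png",x)
im=arm.get_image("side");cv2.imwrite("pics/s4.png",cv2.resize(im[140:240,170:300],None,fx=6,fy=6,interpolation=cv2.INTER_CUBIC))
```

```text
[[336.7, 132.6], [440.5, 133.0], [433.3, 370.4], [343.1, 370.0]]
```

View pics/w_fin_b.png

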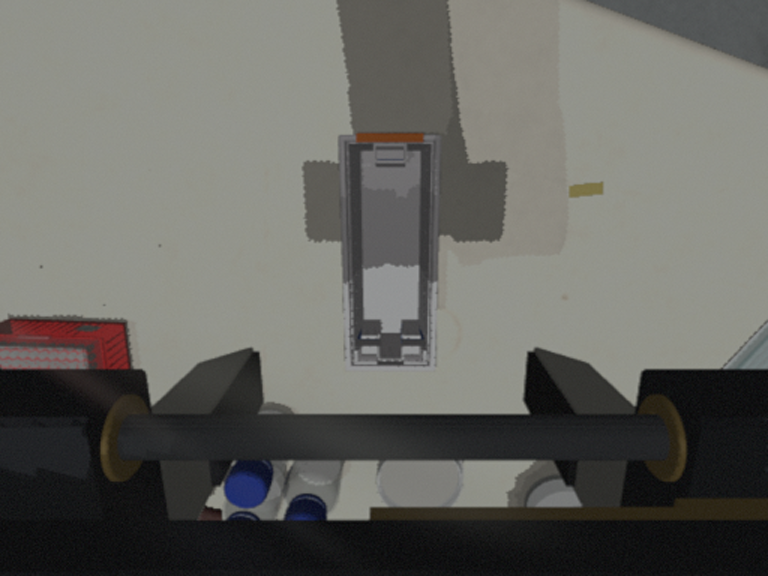

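View pics/s4.png

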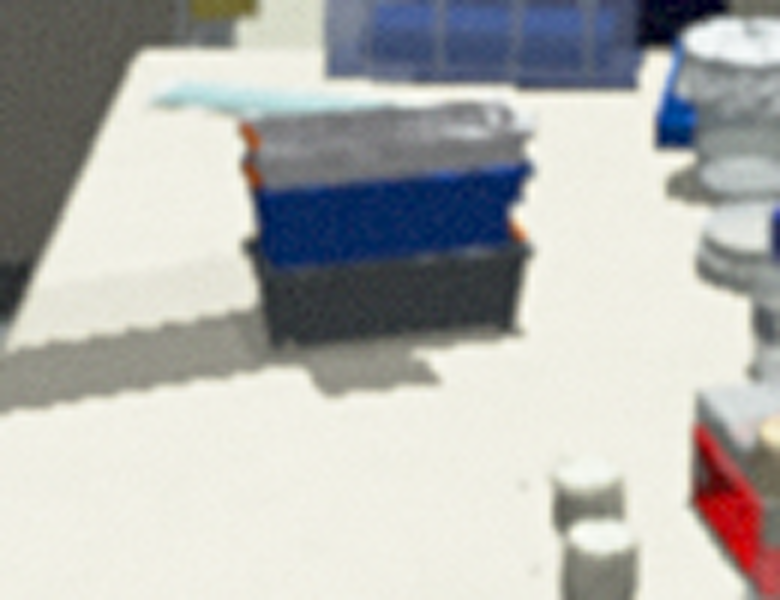

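Run:
```python
from cell import arm
print(arm.observe()["clock"]); print(arm.sign_off())
```

```text
27.65
the job is handed in; nothing more can be done
None
```

The column is built on the grey tote, and I handed the job in at 27.65 s. The hand-in gave no verdict.

- **Blue tote:** I stacked it on the grey one with clips at opposite ends. It was pressed with about 16–18 N at the wrist for half a second. The tool stopped within 0.5 mm of the height expected for fully home.
- **White tote:** I nested it in the blue one with clips at the same end. It was pressed with about 15–18 N for three quarters of a second and also stopped within 0.7 mm of the expected height.
- **Release:** After each release I backed the open gripper straight up, clear of the column. The wrist force then read about zero.

**Last checks:** The side picture shows the three totes level and squarely stacked, with the clips as required. The wrist picture puts the blue tote within about 0.5 mm of the grey one. It puts the white tote about 1 mm to the left (world +y) of where I had measured the blue, inside the 4 mm limit.

**Checks that disagreed or were not made:**
- While pressing, the wrist also read a 5–7 N sideways force. It dropped away when I eased off.
- The automatic edge fit failed on the white tote, so I measured its corners by hand.
- The tubes were not visible once covered. I inferred they were untouched from the low force on the way down and the stop at the stacking height.
- I did not re-measure the flask, bottle, tip box or tape, but the arm felt no contact with them.

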